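Set the preload thumbscrew of a wardrobe lazy Susan

TASK

The centre thumbscrew of the white lazy Susan has worked loose: turn it clockwise until it bottoms, finger-tight and no harder, then back it off a quarter of a turn. Then swing the platter about an eighth of a turn, either way, to see that it runs free (the grey finger tab on it is there to pull on), and let go. Keep off the jar, tie clip, lint comb and cedar block that ride on it.

Things in the scene. Friction and masses are not known exactly. Their poses are not given: they have to be found in the camera images.
- paddle (a point): Dark thumbscrew: upright paddle head 36 mm long (x), 12 thick (y), 39 tall, white mark on top at its +x end. Point on the screw axis, 68 mm above the board, 17 below the paddle's top; 22 mm below it, under the paddle, is a skirt 33 mm wide. Captive M6 screw: the head keeps its height, clockwise draws the washer down 1 mm a turn; drag 0.04 N m, stays where left. Starts 0.35 to 0.65 turn off bottom
- washer (a point): Centre of the underside of the loose steel washer (44 mm across, 3 thick) that the thumbscrew drives. Height over bush: 0 mm just bottomed, 0.25 a quarter turn back; far too fine for these readings, so feel for it. Where the paddle points at the bottom differs each time. There the torque climbs by 2.5 N m per radian: 0.1 to 0.4 N m is finger-tight, over 0.5 N m strains it.
- bush (a point): Centre of the top of the nylon bush (52 mm across) on the platter's hub, under the washer: on the screw axis, the axis the platter turns about, 36 mm above the board and 8 mm above the platter's floor. The yaws of washer and bush mean nothing.
- tab (a point): Centre of the upright grey finger tab fixed to the platter: 28 mm along the radius (x, towards the platter's centre), 10 thick (y), from 28 to 58 mm above the board; this point 43 mm up, 128 mm from the screw axis. The platter is a white disc 300 mm across with a floor 28 mm above the board and a rim 6 mm high; it turns either way without stops, drag 0.03 N m. Its foot is fixed.
- jar: Round glass trinket jar with amber lid and knob, 54 mm across, 50 mm tall, loose on the platter; origin at the centre of its underside. Not to be touched.
- tie_clip: Steel tie clip, 52 x 6 x 6.5 mm, loose on the platter; origin under its centre, x along it. Not to be touched.
- lint_comb: Navy plastic lint comb, 82 mm long (x), head 34 mm wide at its +x end, 10 mm thick, loose on the platter; origin under its middle. Not to be touched.
- cedar_block: Cedar wood block, 70 x 34 x 20 mm, loose on the platter; origin at the centre of its underside, x along it. Not to be touched.

How it is judged (in metres and radians):
On the way, in this order (a step that is already met when the one before it is completed fails the run):
1. the thumbscrew is bottomed, at least lightly finger-tight (z of washer in the frame of bush below -2e-06 m), for 0.1 s.
2. the thumbscrew is backed off a quarter of a turn (60 to 120 degrees) (z of washer in the frame of bush between 0.0001667 and 0.0003333 m), for 0.2 s.
3. the platter has been swung an eighth of a turn (30 to 60 degrees) (distance of tab from where it was at the start of the episode between 0.066 and 0.128 m), for 0.2 s.
At the end, for the whole second after the job is handed in: The thumbscrew stands a quarter turn (60 to 120 degrees) above its bottom, the platter has been swung an eighth of a turn (30 to 60 degrees) from its start and is at rest, jar, tie clip, lint comb and cedar block lie on the platter, the jar upright; everything is let go (all of step 2 and all of step 3 and horizontal distance between each of jar, tie_clip, lint_comb, cedar_block and bush below 0.15 m and height (world z) of each of jar, tie_clip, lint_comb, cedar_block below 0.036 m and angle between jar's own z axis and vertical below 0.2 rad and linear speed of jar below 0.02 m/s); the robot touches nothing.
It fails at once if the thumbscrew is overtightened (over about 0.6 N m) (z of washer in the frame of bush below -4e-05 m).
It fails at once if the robot touches the jar, tie clip, lint comb or cedar block (contact force between any of the fingers, the arm and jar above 0.5 N or contact force between any of the fingers, the arm and tie_clip above 0.5 N or contact force between any of the fingers, the arm and lint_comb above 0.5 N or contact force between any of the fingers, the arm and cedar_block above 0.5 N).
It also fails if it takes over 67 s, if anything falls off the work surface, if the arm or the gripper's body presses on something with over 40 N, if the wrist force passes 120 N, or if a joint passes its speed limit or range.

ROBOT

A 6-joint arm with a two-finger parallel gripper is mounted at the origin on the work surface. World frame = base frame: x ahead of the robot, y to its left, z up, the work surface at z = 0. Lengths are in mm, angles in rad, forces in N, time in s.
With the tool pointing down it reaches from about 350 to 775 mm from the base axis. Payload 7.3 kg.
Tool frame: the origin (TCP) lies midway between the tips of the shut fingers; the grasp point (between the pads) lies 19 mm behind it; z points along the fingers, y is the direction in which the jaws open and shut (so a half turn about z gives the same grasp; the last joint's range is limited). The gripper opens to 92 mm and grips with 3 to 60 N. Pads are 19 mm wide; open, the fingers measure 130 mm over their backs; the gripper's body (75 mm by 190 mm) begins 47 mm behind the grasp point.
Start: joints at [-1.469, 0.342, 1.524, -0, 1.275, -0.146], TCP at [128.789, -508.978, 226.741] pointing down, gripper open.
Joint ranges: [-2.53, 2.53], [-0.77, 2.02], [0.04, 2.7], [-1, 4.14], [0.28, 2.66], [-3.11, 3.11]. Speed limits (rad/s): [2.57, 2.57, 3.14, 3.14, 3.14, 3.14].

INTERFACE

Orientations are given as a unit quaternion [w, x, y, z].
In Python, from rig import bot, optics, job, spotter gives the robot as it stands.
- The arm moves only by the tool play_rows, never from a script. Its argument "deltas" is a list of rows, each an object with "delta_pos": the shift along the tool's x, y, z normalised to -1 to 1, where 1 is 25 cm, a list of three; "delta_rot": the turn, a rotation vector about the tool's x, y, z normalised to -1 to 1, where 1 is 90 degrees, a list of three; "gripper": the closure, from 0 (fully open) to 1 (shut). In form: [{"delta_pos": [tx, ty, tz], "delta_rot": [ax, ay, az], "gripper": gripper}, ...]. A call has 1 to 12 rows; each row shifts and turns the commanded pose from where the row before left it, along the tool's axes as they then stand; what a row does not reach is not made up. A row lasts 1/12 s, in which the tool goes at most 41.7 mm and 7.16 degrees, less where a joint would pass 70% of its speed; a pose out of reach is approached as far as the arm can. A call with a number of a shift or a turn outside -1 to 1 is refused whole. A call with a gripper value outside its range is refused whole. The fingers move at their own pace and stop on an object; "grip_force" is the grip in N (left out, the last holds). Time passes only in rows, so rows that do not move let the fingers close. It gives the time, the measured TCP pose, the force and the opening at its end, in the units of the state.
- bot.get_state(): the state, without advancing time (a new reading comes with each control period).
- optics.read_camera(name): name is "scene" or "top"; returns a dict with "img" (480x640x3 uint8, red, green, blue), "intrinsics" (3x3 intrinsics, pixels), "rvec" (rotation vector, rad) and "tvec" (3), from world to camera coordinates, as OpenCV has them. Camera axes: x right, y down, z forward; pixel columns grow to the right and rows downward; lengths in mm; the calibration is good to about 2 mm. A picture is of the moment at which its call begins. There is no depth.
- job.job_done(): hands the job in, once; it reports no verdict.
Trained networks look in a picture, given as the dict that the camera call returned (one of the last four; its "shot" number tells which), for a name from the list of things; names that differ only in an ending like _2 or _b are one class to them, and where a whole thing is asked for, a point or a joint stands for the part that bears it (a point fixed in the world has none). Each returns a list of dicts, best first, with "p" (0 to 1); they miss things now and then, are a little off and sometimes report something else, mostly with a low value. They report only what shows in the picture. A call takes as long as a camera call.
- spotter.recognise(picture, target): "xyz" ([x, y, z] in mm, in world coordinates, good to about 4 mm: the middle of the surface that is visible of it).
- spotter.outline_of(picture, target): "mask" (480x640 bool, what is visible of it).
The state is a dict: "clock": time; "joint_positions": joint angles; "dq": joint speeds; "tau": joint torques, N m; "ee_pos": TCP position; "ee_rot": TCP orientation; "wrist_force": force on the tool from outside, world axes, zero at the start; "moment": the same for the moment, N m; "width": finger opening in mm.
Only numpy, scipy, OpenCV 4.12 (cv2) and the standard library are available. Lean on these libraries where they do the work, as an engineer would, in place of code of your own. Each camera call takes 0.05 s, during which the arm holds its last target.

## Working session

There is one attempt and no reset: what is moved stays moved. The work goes in short steps, Python scripts to look and compute and a tool call to move; the robot and the scene stay as the last step left them, time stands still between calls to the robot, and variables do not carry over. Pictures are saved under pics/ and viewed, and the job is handed in when it is done.

Besides the shell and the picture viewer there is one more tool, called after "Call:" by a JSON object that holds its "name" and its "arguments", one argument or row to a line. play_rows: Moves the arm, as the interface text tells. Scaled input: -1 to 1 covers 25 cm each way for a shift and 90 degrees each way for a turn. Its arguments: {"type":"object","properties":{"deltas":{"type":"array","items":{"type":"object","properties":{"delta_pos":{"type":"array","items":{"type":"number","minimum":-1,"maximum":1}},"delta_rot":{"type":"array","items":{"type":"number","minimum":-1,"maximum":1}},"gripper":{"type":"number"}}}},"grip_force":{"type":"number"}},"required":["deltas"]}

```bash
mkdir -p pics; ls
python3 - <<'E'
from rig import bot, optics, job, spotter
import cv2
s=bot.get_state(); print(s)
for n in ("scene","top"):
    p=optics.read_camera(n)
    cv2.imwrite(f"pics/{n}0.png",p["img"][:,:,::-1])
    print(n,p["intrinsics"],p["rvec"],p["tvec"])
    for t in ("paddle","tab","bush","jar","tie_clip","lint_comb","cedar_block"):
        r=spotter.recognise(p,t)
        print(t,[(q["p"],q["xyz"]) for q in r[:2]])
E
```

```text
pics
{'clock': 0.0, 'joint_positions': array([-1.46900058e+00,  3.42706329e-01,  1.52503233e+00, -1.55261015e-05,
        1.27543110e+00, -1.46018502e-01]), 'dq': array([ 3.77852109e-04, -1.14464794e-03,  8.02398949e-04, -8.54606354e-04,
       -4.78214218e-05, -1.22058344e-03]), 'tau': array([-1.07586322e-03, -4.31245136e+01, -2.44219744e+01,  7.17211794e-02,
        5.57910406e-02, -1.23179148e-04]), 'ee_pos': array([ 128.73873415, -508.53175758,  226.04814743]), 'ee_rot': array([-7.88524607e-04,  9.92332740e-01,  1.23592523e-01,  1.00112955e-05]), 'wrist_force': array([-0.65616252, -0.32041012, -0.13333289]), 'moment': array([-0.01177084, -0.05112869, -0.01835608]), 'width': 91.42684407693397}
scene [[565.95682695   0.         328.06002908]
 [  0.         565.95682695 238.4503862 ]
 [  0.           0.           1.        ]] [ 2.08577878  1.4243228  -0.49311897] [-278.18072096 -371.65326132 1060.34859298]
paddle [(0.79, [624.1, 65.0, 69.7])]
tab [(0.75, [643.6, 52.0, 30.7])]
bush [(0.77, [634.5, 54.4, 39.3]), (0.63, [642.1, 50.1, 32.1])]
jar []
tie_clip [(0.61, [711.4, 18.9, 30.6])]
lint_comb [(0.95, [604.6, 163.0, 37.8])]
cedar_block [(0.71, [636.3, -43.4, 51.0])]
top [[438.23917182   0.         316.43427219]
 [  0.         438.23917182 234.42062275]
 [  0.           0.           1.        ]] [ 2.22743979 -1.96985615  0.22073898] [-27.68194603 620.51491746 599.41736639]
paddle [(0.64, [613.9, 63.5, 75.0])]
tab [(0.57, [603.8, 62.6, 27.3])]
bush [(0.48, [613.9, 58.3, 35.5])]
jar [(0.66, [678.6, 135.1, 65.2])]
tie_clip [(0.67, [706.4, 15.6, 31.8]), (0.18, [624.4, -41.8, 44.2])]
lint_comb [(0.58, [600.5, 159.4, 36.5])]
cedar_block [(0.66, [623.1, -40.7, 45.1])]
```

View pics/scene0.png

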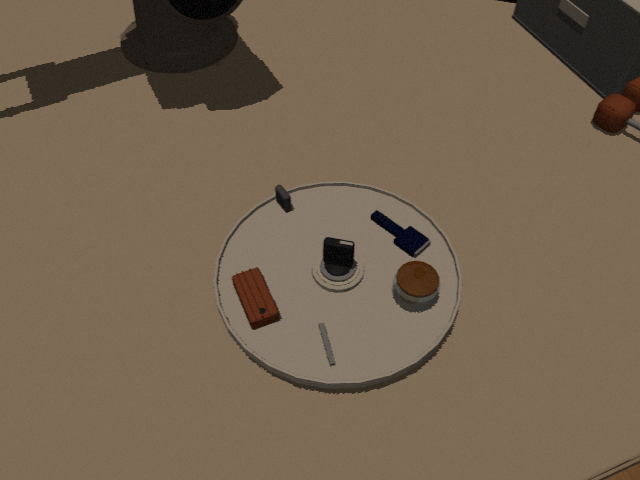

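View pics/top0.png

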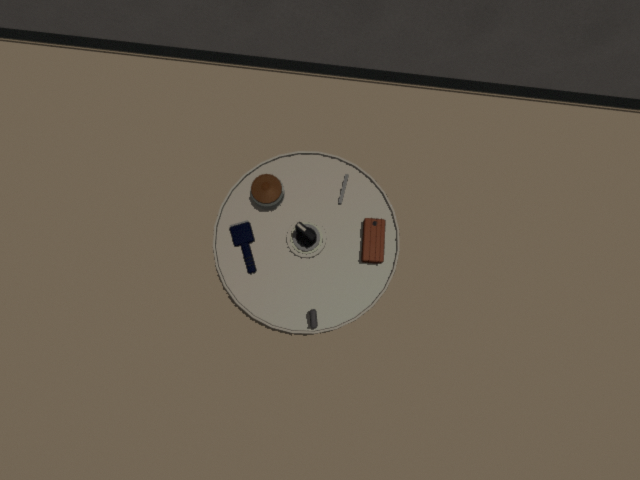

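The scene view has the paddle at about (338,252) and the tab at (284,198). The top view has the paddle at (305,235) and the tab at (313,319), so the network's "tab" hits were wrong. I'll zoom in next.

```bash
cat > h.py <<'E'
import numpy as np, cv2
from rig import bot, optics, job, spotter
def cam(p):
    R,_=cv2.Rodrigues(np.array(p["rvec"],float)); return np.array(p["intrinsics"]),R,np.array(p["tvec"],float).ravel()
def ray(p,uv,z):
    K,R,t=cam(p); d=R.T@np.linalg.solve(K,[uv[0],uv[1],1]); o=-R.T@t
    return o+d*(z-o[2])/d[2]
def proj(p,X):
    K,R,t=cam(p); c=K@(R@np.array(X,float)+t); return c[:2]/c[2]
def crop(p,uv,r,s,fn,g=0.5):
    x,y=map(int,uv); im=p["img"][y-r:y+r,x-r:x+r,::-1]
    im=(255*(im/255.)**g).astype(np.uint8)
    cv2.imwrite(fn,cv2.resize(im,None,fx=s,fy=s,interpolation=cv2.INTER_NEAREST))
E
python3 - <<'E'
from h import *
for n,c in (("top",(306,238)),("scene",(338,258))):
    p=optics.read_camera(n); crop(p,c,30,10,f"pics/{n}_c.png")
    for t in ("paddle","tab"):
        for q in spotter.outline_of(p,t)[:3]:
            m=q["mask"]; ys,xs=np.nonzero(m); print(n,t,q["p"],m.sum(),xs.min(),xs.max(),ys.min(),ys.max())
    g=p["img"].astype(int); w=(g.min(2)>0)&(g[:,:,2]>0.75*g[:,:,0])&(g[:,:,0]>100)
    w=w.astype(np.uint8); k,l,st,ce=cv2.connectedComponentsWithStats(w)
    i=1+np.argmax(st[1:,4]); print(st[i],ce[i])
    cs,_=cv2.findContours((l==i).astype(np.uint8),cv2.RETR_EXTERNAL,cv2.CHAIN_APPROX_NONE)
    h=cv2.convexHull(max(cs,key=len)).reshape(-1,2)
    pts=np.array([ray(p,u,34)[:2] for u in h])
    A=np.c_[2*pts,np.ones(len(pts))]; s=np.linalg.lstsq(A,(pts**2).sum(1),rcond=None)[0]
    r=np.sqrt(s[2]+s[0]**2+s[1]**2); print("circle",s[:2],r, np.abs(np.linalg.norm(pts-s[:2],axis=1)-r).max())
p=optics.read_camera("top")
print("tab",ray(p,(313,319),50)); print("centre bush",ray(p,(306,238),36))
E
```

```text
top paddle 0.73 397 295 316 222 246
top tab 0.57 22923 213 398 151 333
[  211   150   190   184 22504] [306.17539104 244.2684856 ]
circle [620.5182712   65.07269617] 150.4895291449867 2.4532544605431497
scene paddle 0.94 999 324 354 237 275
scene paddle 0.62 182 317 358 259 284
[  214   181   248   203 31330] [335.52100223 285.25876157]
circle [618.71877008  66.28004912] 149.40167014083164 0.7795738010017317
tab [493.54214145  38.08655009  50.        ]
centre bush [618.43185551  64.90983438  36.        ]
```

View pics/top_c.png

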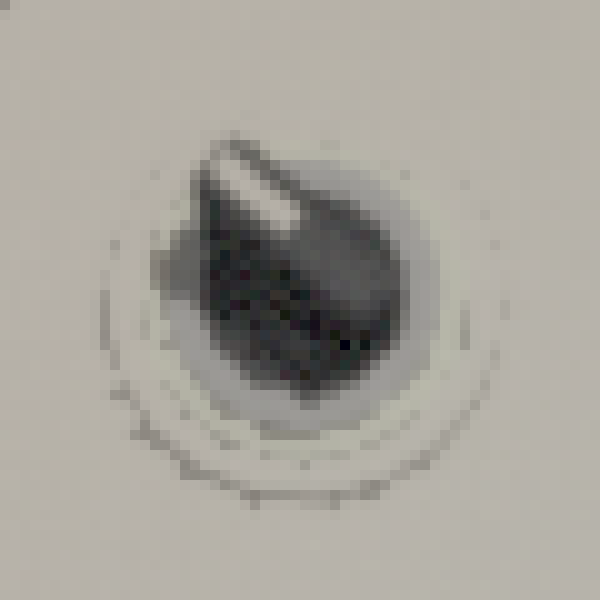

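View pics/scene_c.png

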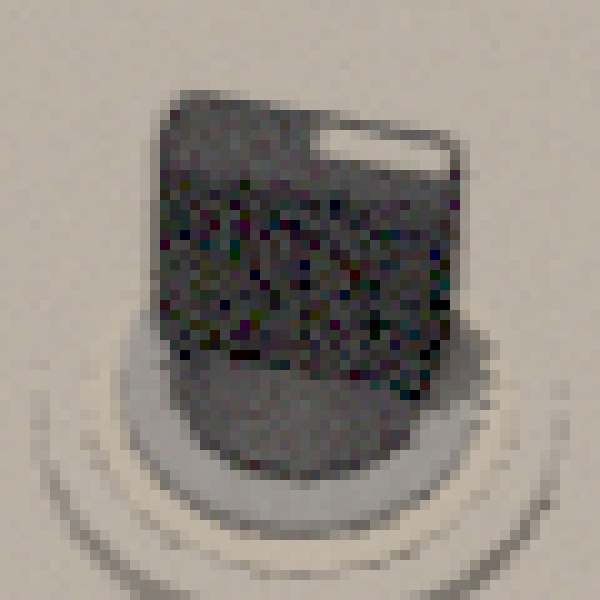

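Run:
```python
from h import *
p=optics.read_camera("scene"); a=[ray(p,u,85)[:2] for u in [(325,237.5),(354.2,241.5),(324,245),(353.5,248.5)]]
print(a,np.mean(a,0)); d=a[1]-a[0]+a[3]-a[2]; print("scene yaw",np.degrees(np.arctan2(d[1],d[0])),np.linalg.norm(d)/2)
print("tab scene",ray(p,(284,194),53))
q=optics.read_camera("top"); crop(q,(312,318),20,12,"pics/tab_t.png"); crop(p,(284,198),20,12,"pics/tab_s.png")
a=[ray(q,u,85)[:2] for u in [(298.5,222.8),(315.3,238.4)]]  # mark end, far end
d=a[0]-a[1]; print("top",a,np.mean(a,0),np.degrees(np.arctan2(d[1],d[0])),np.linalg.norm(d))
for r in [(619.5,65.7,85),(619.5,65.7,36)]: print(proj(q,r),proj(p,r))
for n in (p,q):
  for t in ("jar","lint_comb","tie_clip","cedar_block"):
    print(t,[(x["p"],x["xyz"]) for x in spotter.recognise(n,t)[:1]])
```

```text
[array([607.12600261,  54.17271484]), array([624.68046229,  83.29560733]), array([617.01074246,  49.07628992]), array([633.78784691,  78.51640638])] [620.65126357  66.26525462]
scene yaw 59.61976401502795 33.94216519725438
tab scene [495.22398316  40.68924774  53.        ]
top [array([629.81485038,  76.72553222]), array([609.28890936,  48.95192333])] [619.55187987  62.83872778] 53.53393906239355 34.535309549300386
[304.9526248  230.37316537] [338.3060448  242.50819816]
[305.59349036 237.29038079] [337.26977241 267.80072314]
jar [(0.68, [697.4, 130.4, 64.8])]
lint_comb [(0.7, [607.4, 161.2, 39.8])]
tie_clip [(0.84, [709.4, 17.8, 34.4])]
cedar_block [(0.91, [636.9, -44.2, 50.9])]
jar [(0.98, [676.0, 131.1, 63.2])]
lint_comb [(0.79, [603.6, 160.7, 36.5])]
tie_clip [(0.38, [612.1, 65.6, 80.5])]
cedar_block [(0.95, [624.4, -43.0, 46.5])]
```

View pics/tab_t.png

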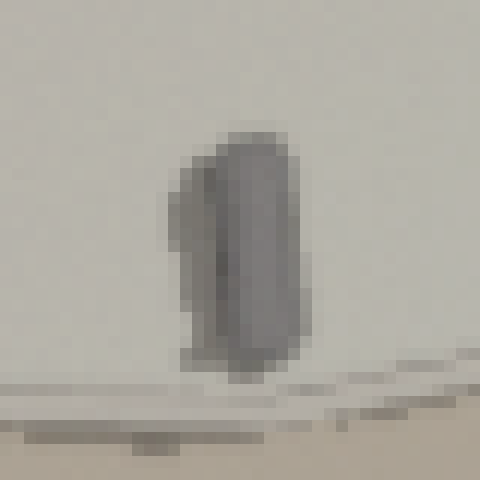

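View pics/tab_s.png

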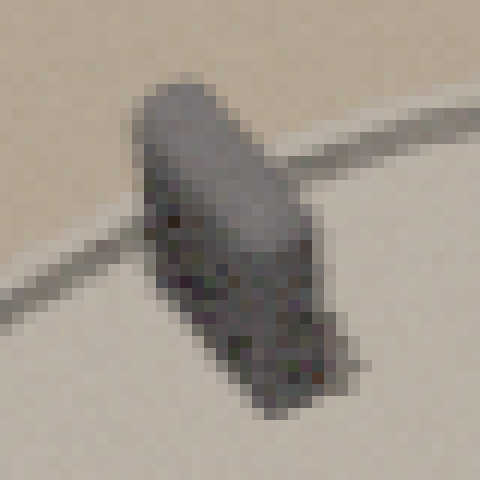

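Call:
{"name": "play_rows", "arguments": {
  "deltas": [
    {"delta_pos":[0.103,-0.073,0.01],"delta_rot":[0,0,0],"gripper":0.5},
    {"delta_pos":[0.103,-0.073,0.01],"delta_rot":[0,0,0],"gripper":0.5},
    {"delta_pos":[0.103,-0.073,0.01],"delta_rot":[0,0,0],"gripper":0.5},
    {"delta_pos":[0.103,-0.073,0.01],"delta_rot":[0,0,0],"gripper":0.5},
    {"delta_pos":[0.103,-0.073,0.01],"delta_rot":[0,0,0],"gripper":0.5},
    {"delta_pos":[0.103,-0.073,0.01],"delta_rot":[0,0,0],"gripper":0.5},
    {"delta_pos":[0.103,-0.073,0.01],"delta_rot":[0,0,0],"gripper":0.5},
    {"delta_pos":[0.103,-0.073,0.01],"delta_rot":[0,0,0],"gripper":0.5},
    {"delta_pos":[0.103,-0.073,0.01],"delta_rot":[0,0,0],"gripper":0.5},
    {"delta_pos":[0.103,-0.073,0.01],"delta_rot":[0,0,0],"gripper":0.5},
    {"delta_pos":[0.103,-0.073,0.01],"delta_rot":[0,0,0],"gripper":0.5},
    {"delta_pos":[0.103,-0.073,0.01],"delta_rot":[0,0,0],"gripper":0.5}
  ],
  "grip_force": 20
}}

```text
clock: 2.65
ee_pos: [375.5, -219.6, 196.8]
ee_rot: [0.0, 0.992, 0.124, 0.0]
wrist_force: [0.8, -0.3, 0.4]
width: 46.2
```

Call:
{"name": "play_rows", "arguments": {
  "deltas": [
    {"delta_pos":[0.103,-0.073,0.01],"delta_rot":[0,0,0],"gripper":0.5},
    {"delta_pos":[0.103,-0.073,0.01],"delta_rot":[0,0,0],"gripper":0.5},
    {"delta_pos":[0.103,-0.073,0.01],"delta_rot":[0,0,0],"gripper":0.5},
    {"delta_pos":[0.103,-0.073,0.01],"delta_rot":[0,0,0],"gripper":0.5},
    {"delta_pos":[0.103,-0.073,0.01],"delta_rot":[0,0,0],"gripper":0.5},
    {"delta_pos":[0.103,-0.073,0.01],"delta_rot":[0,0,0],"gripper":0.5},
    {"delta_pos":[0.103,-0.073,0.01],"delta_rot":[0,0,0],"gripper":0.5},
    {"delta_pos":[0.103,-0.073,0.01],"delta_rot":[0,0,0],"gripper":0.5},
    {"delta_pos":[0.103,-0.073,0.01],"delta_rot":[0,0,0],"gripper":0.5},
    {"delta_pos":[0.103,-0.073,0.01],"delta_rot":[0,0,0],"gripper":0.5},
    {"delta_pos":[0.103,-0.073,0.01],"delta_rot":[0,0,0],"gripper":0.5},
    {"delta_pos":[0.103,-0.073,0.01],"delta_rot":[0,0,0],"gripper":0.5}
  ]
}}

```text
clock: 3.65
ee_pos: [621.3, 68.6, 166.5]
ee_rot: [0.0, 0.992, 0.124, -0.0]
wrist_force: [0.7, -0.0, -0.6]
width: 45.6
```

Call:
{"name": "play_rows", "arguments": {
  "deltas": [
    {"delta_rot":[0,0,-0.079],"gripper":0.5},
    {"delta_rot":[0,0,-0.079],"gripper":0.5},
    {"delta_rot":[0,0,-0.079],"gripper":0.5},
    {"delta_rot":[0,0,-0.079],"gripper":0.5},
    {"delta_rot":[0,0,-0.079],"gripper":0.5},
    {"delta_rot":[0,0,-0.079],"gripper":0.5},
    {"delta_rot":[0,0,-0.079],"gripper":0.5},
    {"delta_rot":[0,0,-0.079],"gripper":0.5},
    {"delta_rot":[0,0,-0.079],"gripper":0.5},
    {"delta_rot":[0,0,-0.079],"gripper":0.5},
    {"delta_rot":[0,0,-0.079],"gripper":0.5},
    {"delta_rot":[0,0,-0.079],"gripper":0.5}
  ]
}}

```text
validation failed for argument at $.de...
```

Call:
{"name": "play_rows", "arguments": {
  "deltas": [
    {"delta_rot":[0,0,-0.079],"gripper":0.5},
    {"delta_rot":[0,0,-0.079],"gripper":0.5},
    {"delta_rot":[0,0,-0.079],"gripper":0.5},
    {"delta_rot":[0,0,-0.079],"gripper":0.5},
    {"delta_rot":[0,0,-0.079],"gripper":0.5},
    {"delta_rot":[0,0,-0.079],"gripper":0.5},
    {"delta_rot":[0,0,-0.079],"gripper":0.5},
    {"delta_rot":[0,0,-0.079],"gripper":0.5},
    {"delta_rot":[0,0,-0.079],"gripper":0.5},
    {"delta_rot":[0,0,-0.079],"gripper":0.5},
    {"delta_rot":[0,0,-0.079],"gripper":0.5},
    {"delta_rot":[0,0,-0.079],"gripper":0.5}
  ]
}}

```text
validation failed for argument at $.de...
```

```bash
cat >> h.py <<'E'
from scipy.spatial.transform import Rotation as Ro
def st():
    s=bot.get_state(); q=s["ee_rot"]; R=Ro.from_quat([q[1],q[2],q[3],q[0]]).as_matrix()
    print("t %.2f"%s["clock"],"tcp",s["ee_pos"].round(1),"xyaw %.1f tilt %.2f"%(np.degrees(np.arctan2(R[1,0],R[0,0])),np.degrees(np.arccos(-R[2,2]))),"j6 %.1f"%np.degrees(s["joint_positions"][5]),"F",s["wrist_force"].round(1),"M",s["moment"].round(3),"w %.1f"%s["width"])
    return s,R
E
python3 -c "
from h import *
st()"
```

```text
t 3.65 tcp [621.3  68.6 166.5] xyaw 14.2 tilt 0.01 j6 75.1 F [ 0.7 -0.  -0.6] M [-0.033  0.015 -0.014] w 45.6
```

Call:
{"name": "play_rows", "arguments": {
  "deltas": [
    {"delta_pos":[0,0,0],"delta_rot":[0,0,-0.079],"gripper":0.5},
    {"delta_pos":[0,0,0],"delta_rot":[0,0,-0.079],"gripper":0.5},
    {"delta_pos":[0,0,0],"delta_rot":[0,0,-0.079],"gripper":0.5},
    {"delta_pos":[0,0,0],"delta_rot":[0,0,-0.079],"gripper":0.5},
    {"delta_pos":[0,0,0],"delta_rot":[0,0,-0.079],"gripper":0.5},
    {"delta_pos":[0,0,0],"delta_rot":[0,0,-0.079],"gripper":0.5},
    {"delta_pos":[0,0,0],"delta_rot":[0,0,-0.079],"gripper":0.5},
    {"delta_pos":[0,0,0],"delta_rot":[0,0,-0.079],"gripper":0.5},
    {"delta_pos":[0,0,0],"delta_rot":[0,0,-0.079],"gripper":0.5},
    {"delta_pos":[0,0,0],"delta_rot":[0,0,-0.079],"gripper":0.5},
    {"delta_pos":[0,0,0],"delta_rot":[0,0,-0.079],"gripper":0.5},
    {"delta_pos":[0,0,0],"delta_rot":[0,0,-0.079],"gripper":0.5}
  ]
}}

```text
clock: 4.65
ee_pos: [620.5, 67.2, 166.6]
ee_rot: [-0.0, 0.644, 0.765, -0.0]
wrist_force: [0.3, 0.8, 0.1]
width: 45.8
```

Call:
{"name": "play_rows", "arguments": {
  "deltas": [
    {"delta_pos":[0,0,0],"delta_rot":[0,0,-0.079],"gripper":0.5},
    {"delta_pos":[0,0,0],"delta_rot":[0,0,-0.079],"gripper":0.5},
    {"delta_pos":[0,0,0],"delta_rot":[0,0,-0.079],"gripper":0.5},
    {"delta_pos":[0,0,0],"delta_rot":[0,0,-0.079],"gripper":0.5},
    {"delta_pos":[0,0,0],"delta_rot":[0,0,-0.079],"gripper":0.5},
    {"delta_pos":[0,0,0],"delta_rot":[0,0,-0.079],"gripper":0.5},
    {"delta_pos":[0,0,0],"delta_rot":[0,0,-0.079],"gripper":0.5},
    {"delta_pos":[0,0,0],"delta_rot":[0,0,-0.079],"gripper":0.5},
    {"delta_pos":[0,0,0],"delta_rot":[0,0,-0.079],"gripper":0.5},
    {"delta_pos":[0,0,0],"delta_rot":[0,0,-0.079],"gripper":0.5},
    {"delta_pos":[0,0,0],"delta_rot":[0,0,-0.079],"gripper":0.5},
    {"delta_pos":[0,0,0],"delta_rot":[0,0,-0.079],"gripper":0.5}
  ]
}}

```text
clock: 5.65
ee_pos: [620.5, 67.2, 166.6]
ee_rot: [-0.0, -0.045, 0.999, -0.0]
wrist_force: [-1.4, -1.3, -0.8]
width: 45.8
```

Call:
{"name": "play_rows", "arguments": {
  "deltas": [
    {"delta_pos":[0,0,0],"delta_rot":[0,0,-0.079],"gripper":0.5},
    {"delta_pos":[0,0,0],"delta_rot":[0,0,-0.079],"gripper":0.5},
    {"delta_pos":[0,0,0],"delta_rot":[0,0,-0.079],"gripper":0.5},
    {"delta_pos":[0,0,0],"delta_rot":[0,0,-0.079],"gripper":0.5},
    {"delta_pos":[0,0,0],"delta_rot":[0,0,-0.079],"gripper":0.5},
    {"delta_pos":[0,0,0],"delta_rot":[0,0,-0.079],"gripper":0.5},
    {"delta_pos":[0,0,0],"delta_rot":[0,0,-0.079],"gripper":0.5},
    {"delta_pos":[0,0,0],"delta_rot":[0,0,0],"gripper":0.5}
  ]
}}

```text
clock: 6.32
ee_pos: [620.5, 67.2, 166.6]
ee_rot: [-0.0, -0.461, 0.888, -0.0]
wrist_force: [0.7, 0.3, -1.2]
width: 46.0
```

Run:
```python
from h import *
s,R=st()
d=np.array([619.8,65.3,0])-s["ee_pos"]; d[2]=0; print(R.T@d/250, R.T@d)
p=optics.read_camera("scene"); cv2.imwrite("pics/s1.png",p["img"][:,:,::-1])
```

```text
t 6.32 tcp [620.5  67.2 166.6] xyaw -125.1 tilt 0.01 j6 -145.7 F [ 0.7  0.3 -1.2] M [ 0.177 -0.044  0.022] w 46.0
[ 7.85857236e-03 -2.11827649e-03  1.01118776e-06] [ 1.96464309e+00 -5.29569123e-01  2.52796940e-04]
```

View pics/s1.png

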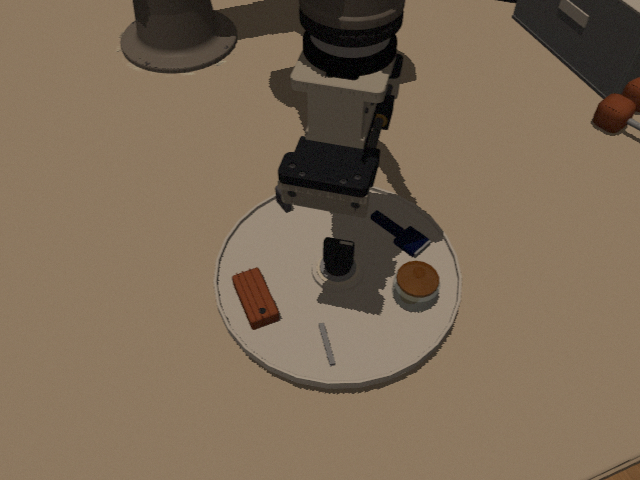

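The arm stands above the paddle, but I can't make out the fingers. I'll zoom in.

Run:
```python
from h import *
p=optics.read_camera("scene"); s=bot.get_state(); print(proj(p,s["ee_pos"]),proj(p,s["ee_pos"]+[0,0,66]))
crop(p,(335,220),80,5,"pics/s2.png")
p=optics.read_camera("top");crop(p,(306,225),80,5,"pics/t2.png"); print(proj(p,s["ee_pos"]))
```

```text
[342.05518193 193.35526969] [344.20945342 144.83498126]
[302.58946312 215.4091484 ]
```

View pics/s2.png

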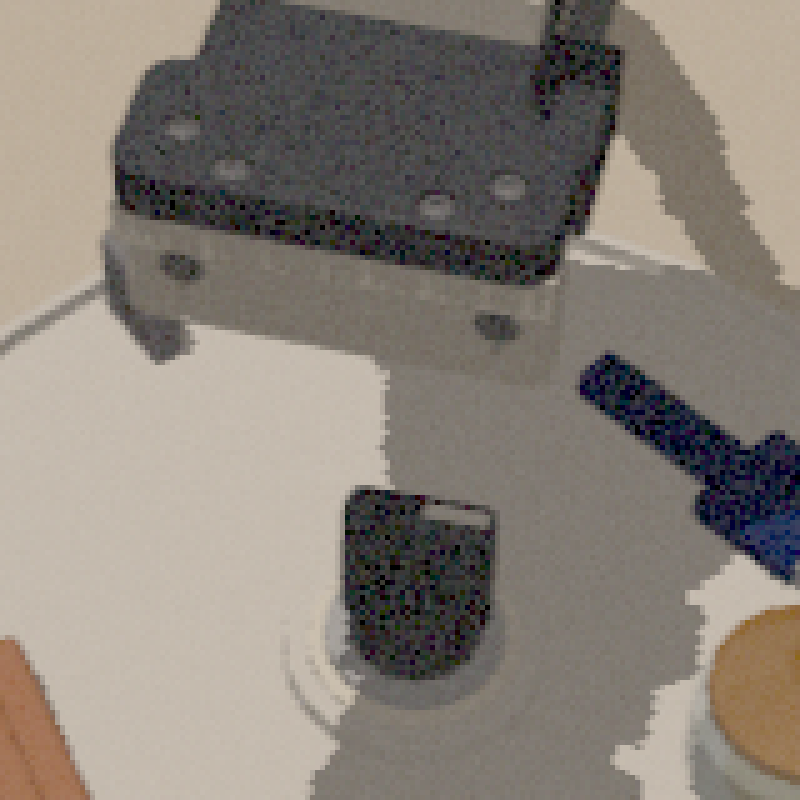

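View pics/t2.png

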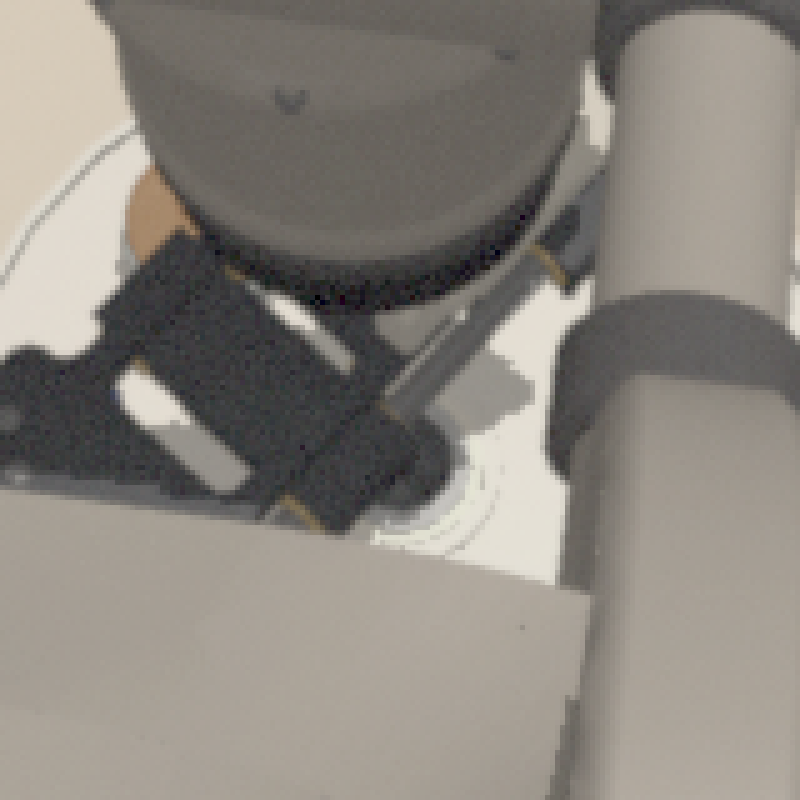

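Call:
{"name": "play_rows", "arguments": {
  "deltas": [
    {"delta_pos":[0.008,-0.002,0.03],"delta_rot":[0,0,-0.025],"gripper":0.5},
    {"delta_pos":[0,0,0.06],"delta_rot":[0,0,0],"gripper":0.5},
    {"delta_pos":[0,0,0.06],"delta_rot":[0,0,0],"gripper":0.5},
    {"delta_pos":[0,0,0.06],"delta_rot":[0,0,0],"gripper":0.5},
    {"delta_pos":[0,0,0.06],"delta_rot":[0,0,0],"gripper":0.5},
    {"delta_pos":[0,0,0.03],"delta_rot":[0,0,0],"gripper":0.5}
  ]
}}

```text
clock: 6.97
ee_pos: [618.8, 65.3, 89.7]
ee_rot: [-0.001, -0.475, 0.88, 0.001]
wrist_force: [-1.2, -0.5, -0.6]
width: 45.6
```

Run:
```python
from h import *
s,R=st()
p=optics.read_camera("scene"); 
crop(p,(335,230),80,5,"pics/s3.png")
```

```text
t 6.97 tcp [618.8  65.3  89.7] xyaw -123.3 tilt 0.16 j6 -147.7 F [-1.2 -0.5 -0.6] M [ 0.178 -0.098  0.051] w 45.6
```

View pics/s3.png

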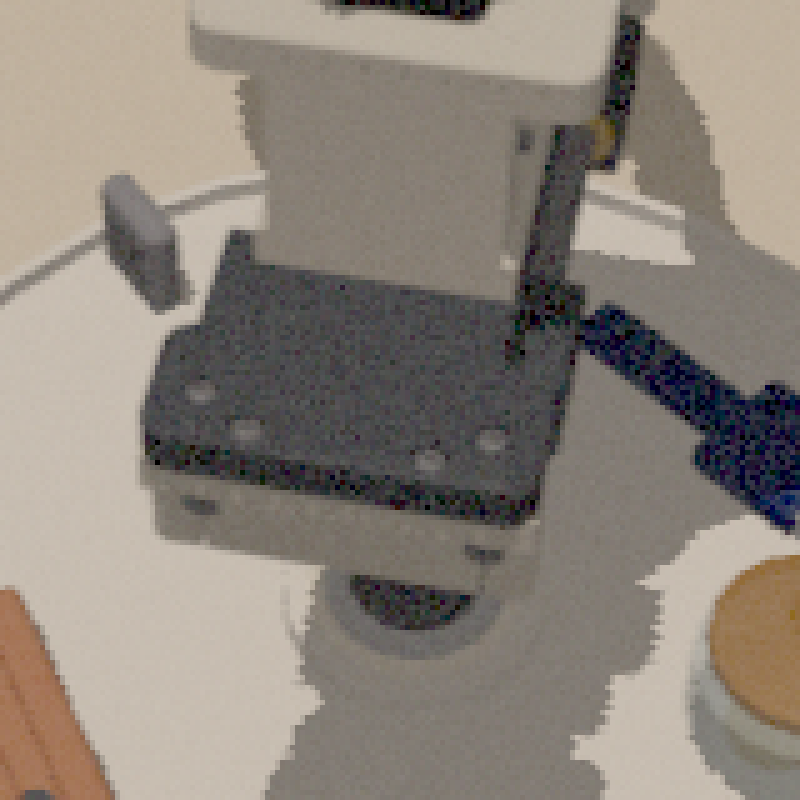

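The path down is clear: body over the paddle, jar and comb well off. I'll go on down.

Call:
{"name": "play_rows", "arguments": {
  "deltas": [
    {"delta_pos":[0,0,0.04],"delta_rot":[0,0,0],"gripper":0.5},
    {"delta_pos":[0,0,0.04],"delta_rot":[0,0,0],"gripper":0.5},
    {"delta_pos":[0,0,0.04],"delta_rot":[0,0,0],"gripper":0.5},
    {"delta_pos":[0,0,0.02],"delta_rot":[0,0,0],"gripper":0.5},
    {"delta_pos":[0,0,0],"delta_rot":[0,0,0],"gripper":0.5}
  ]
}}

```text
clock: 7.43
ee_pos: [618.9, 65.3, 55.1]
ee_rot: [-0.001, -0.476, 0.879, 0.001]
wrist_force: [-0.1, -0.1, -1.0]
width: 46.1
```

Run:
```python
from h import *
s,R=st()
```

```text
t 7.43 tcp [618.9  65.3  55.1] xyaw -123.2 tilt 0.15 j6 -147.9 F [-0.1 -0.1 -1. ] M [ 0.092 -0.053 -0.004] w 46.1
```

Call:
{"name": "play_rows", "arguments": {
  "deltas": [
    {"delta_pos":[0,0,0],"delta_rot":[0,0,0],"gripper":0.8},
    {"delta_pos":[0,0,0],"delta_rot":[0,0,0],"gripper":0.9},
    {"delta_pos":[0,0,0],"delta_rot":[0,0,0],"gripper":1.0},
    {"delta_pos":[0,0,0],"delta_rot":[0,0,0],"gripper":1.0},
    {"delta_pos":[0,0,0],"delta_rot":[0,0,0],"gripper":1.0},
    {"delta_pos":[0,0,0],"delta_rot":[0,0,0],"gripper":1.0}
  ],
  "grip_force": 25
}}

```text
clock: 7.93
ee_pos: [619.4, 65.6, 57.0]
ee_rot: [-0.0, -0.476, 0.879, 0.0]
wrist_force: [-1.5, 3.3, 7.7]
width: 12.0
```

Run:
```python
from h import *
s,R=st(); print("F tool",R.T@s["wrist_force"],"Mtool",R.T@s["moment"])
```

```text
t 7.93 tcp [619.4  65.6  57. ] xyaw -123.2 tilt 0.05 j6 -147.9 F [-1.5  3.3  7.7] M [ 0.317 -0.     0.   ] w 12.0
F tool [-1.92460707  3.00635565 -7.65073016] Mtool [-0.17317279 -0.26550237 -0.00072002]
```

Call:
{"name": "play_rows", "arguments": {
  "deltas": [
    {"delta_pos":[0,0,-0.006],"delta_rot":[0,0,0.02],"gripper":1.0},
    {"delta_pos":[0,0,0],"delta_rot":[0,0,0.05],"gripper":1.0},
    {"delta_pos":[0,0,0],"delta_rot":[0,0,0.05],"gripper":1.0},
    {"delta_pos":[0,0,0],"delta_rot":[0,0,0.05],"gripper":1.0},
    {"delta_pos":[0,0,0],"delta_rot":[0,0,0.05],"gripper":1.0},
    {"delta_pos":[0,0,0],"delta_rot":[0,0,0.05],"gripper":1.0},
    {"delta_pos":[0,0,0],"delta_rot":[0,0,0.05],"gripper":1.0},
    {"delta_pos":[0,0,0],"delta_rot":[0,0,0.05],"gripper":1.0}
  ]
}}

```text
clock: 8.6
ee_pos: [619.3, 65.6, 57.2]
ee_rot: [-0.001, -0.202, 0.979, 0.0]
wrist_force: [1.3, 1.1, -6.7]
width: 11.6
```

Run:
```python
from h import *
s,R=st(); print("F tool",R.T@s["wrist_force"],"Mtool",R.T@s["moment"])
p=optics.read_camera("scene"); cv2.imwrite("pics/s4.png",p["img"][:,:,::-1])
```

```text
t 8.60 tcp [619.3  65.6  57.2] xyaw -156.7 tilt 0.07 j6 -114.4 F [ 1.3  1.1 -6.7] M [ 0.314 -0.441  0.067] w 11.6
F tool [-1.60716387  0.52499415  6.66503873] Mtool [-0.11342703 -0.52975531 -0.06720882]
```

View pics/s4.png

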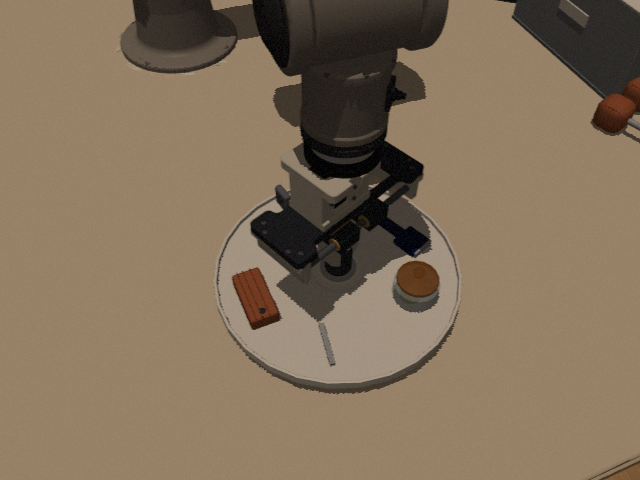

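The platter and the things on it haven't moved, and Mz reads about 0.07, which is the drag. I'll continue.

Call:
{"name": "play_rows", "arguments": {
  "deltas": [
    {"delta_pos":[0,0,0.003],"delta_rot":[0,0,0.065],"gripper":1.0},
    {"delta_pos":[0,0,0],"delta_rot":[0,0,0.065],"gripper":1.0},
    {"delta_pos":[0,0,0],"delta_rot":[0,0,0.065],"gripper":1.0},
    {"delta_pos":[0,0,0],"delta_rot":[0,0,0.065],"gripper":1.0},
    {"delta_pos":[0,0,0],"delta_rot":[0,0,0.065],"gripper":1.0},
    {"delta_pos":[0,0,0],"delta_rot":[0,0,0.065],"gripper":1.0},
    {"delta_pos":[0,0,0],"delta_rot":[0,0,0.065],"gripper":1.0},
    {"delta_pos":[0,0,0],"delta_rot":[0,0,0.065],"gripper":1.0},
    {"delta_pos":[0,0,0],"delta_rot":[0,0,0.065],"gripper":1.0},
    {"delta_pos":[0,0,0],"delta_rot":[0,0,0.065],"gripper":1.0},
    {"delta_pos":[0,0,0],"delta_rot":[0,0,0.065],"gripper":1.0},
    {"delta_pos":[0,0,0],"delta_rot":[0,0,0.065],"gripper":1.0}
  ]
}}

```text
clock: 9.65
ee_pos: [619.3, 65.6, 57.1]
ee_rot: [-0.0, 0.397, 0.918, -0.0]
wrist_force: [0.4, 0.3, -2.9]
width: 12.1
```

Run:
```python
from h import *
s,R=st()
for i in range(3): optics.read_camera("top"); st()
```

```text
t 9.65 tcp [619.3  65.6  57.1] xyaw 133.2 tilt 0.06 j6 -44.2 F [ 0.4  0.3 -2.9] M [ 0.231 -0.148  0.093] w 12.1
t 9.70 tcp [619.4  65.6  57.1] xyaw 132.8 tilt 0.05 j6 -43.9 F [ 0.7  0.2 -2.5] M [ 0.281 -0.17  -0.034] w 11.9
t 9.75 tcp [619.3  65.6  57.1] xyaw 133.4 tilt 0.06 j6 -44.4 F [ 0.3  1.1 -2.4] M [ 0.319 -0.116  0.042] w 12.2
t 9.80 tcp [619.3  65.5  57.2] xyaw 133.6 tilt 0.05 j6 -44.6 F [-0.7  1.4 -4. ] M [ 0.357 -0.135  0.021] w 11.7
```

Call:
{"name": "play_rows", "arguments": {
  "deltas": [
    {"delta_pos":[0,0,0.002],"delta_rot":[0,0,0.04],"gripper":1.0},
    {"delta_pos":[0,0,0],"delta_rot":[0,0,0.04],"gripper":1.0},
    {"delta_pos":[0,0,0],"delta_rot":[0,0,0.04],"gripper":1.0},
    {"delta_pos":[0,0,0],"delta_rot":[0,0,0.04],"gripper":1.0},
    {"delta_pos":[0,0,0],"delta_rot":[0,0,0],"gripper":1.0}
  ]
}}

```text
clock: 10.22
ee_pos: [619.4, 65.5, 57.1]
ee_rot: [-0.0, 0.507, 0.862, -0.0]
wrist_force: [-1.9, 1.2, -0.0]
width: 11.6
```

```bash
cat > m.py <<'E'
from h import *
M=[];Y=[];F=[]
for i in range(4):
    s=bot.get_state(); M.append(s["moment"][2]); Y.append(np.degrees(s["joint_positions"][5])); F.append(s["wrist_force"])
    if i<3: optics.read_camera("top")
print("t %.2f Mz %.3f +- %.3f  j6 %.2f F %s"%(s["clock"],np.mean(M),np.std(M)/2,np.mean(Y),np.mean(F,0).round(1)), np.round(M,3))
E
python3 m.py
```

```text
t 10.37 Mz 0.020 +- 0.013  j6 -30.18 F [-2.4  1.9  0.6] [ 0.002 -0.013  0.039  0.052]
```

Next come 6° steps, with the torque averaged after each one.

Call:
{"name": "play_rows", "arguments": {
  "deltas": [
    {"delta_pos":[0,0,0],"delta_rot":[0,0,0.022],"gripper":1.0},
    {"delta_pos":[0,0,0],"delta_rot":[0,0,0.022],"gripper":1.0},
    {"delta_pos":[0,0,0],"delta_rot":[0,0,0.022],"gripper":1.0}
  ]
}}

```text
clock: 10.62
ee_pos: [619.4, 65.5, 57.1]
ee_rot: [-0.0, 0.551, 0.834, -0.0]
wrist_force: [-1.9, 1.7, 0.3]
width: 11.5
```

```bash
python3 m.py
```

```text
t 10.77 Mz 0.022 +- 0.012  j6 -24.12 F [-2.8  2.5  1.3] [0.064 0.011 0.006 0.008]
```

Call:
{"name": "play_rows", "arguments": {
  "deltas": [
    {"delta_pos":[0,0,0],"delta_rot":[0,0,0.022],"gripper":1.0},
    {"delta_pos":[0,0,0],"delta_rot":[0,0,0.022],"gripper":1.0},
    {"delta_pos":[0,0,0],"delta_rot":[0,0,0.022],"gripper":1.0}
  ]
}}

```text
clock: 11.02
ee_pos: [619.4, 65.5, 57.0]
ee_rot: [-0.0, 0.594, 0.805, -0.0]
wrist_force: [-3.2, 2.4, 0.7]
width: 11.7
```

```bash
python3 m.py
```

```text
t 11.17 Mz 0.016 +- 0.006  j6 -18.16 F [-3.8  2.9  1.6] [0.01  0.007 0.036 0.012]
```

Call:
{"name": "play_rows", "arguments": {
  "deltas": [
    {"delta_pos":[0,0,0],"delta_rot":[0,0,0.022],"gripper":1.0},
    {"delta_pos":[0,0,0],"delta_rot":[0,0,0.022],"gripper":1.0},
    {"delta_pos":[0,0,0],"delta_rot":[0,0,0.022],"gripper":1.0}
  ]
}}

```text
clock: 11.42
ee_pos: [619.4, 65.5, 57.0]
ee_rot: [-0.0, 0.635, 0.773, -0.0]
wrist_force: [-3.7, 2.8, 2.5]
width: 12.1
```

```bash
python3 m.py
```

```text
t 11.57 Mz 0.032 +- 0.019  j6 -12.20 F [-4.1  3.2  2.6] [-0.017  0.045  0.087  0.014]
```

Call:
{"name": "play_rows", "arguments": {
  "deltas": [
    {"delta_pos":[0,0,0],"delta_rot":[0,0,0.022],"gripper":1.0},
    {"delta_pos":[0,0,0],"delta_rot":[0,0,0.022],"gripper":1.0},
    {"delta_pos":[0,0,0],"delta_rot":[0,0,0.022],"gripper":1.0}
  ]
}}

```text
clock: 11.82
ee_pos: [619.4, 65.5, 57.1]
ee_rot: [-0.0, 0.674, 0.739, -0.0]
wrist_force: [-4.0, 3.0, 2.9]
width: 11.9
```

```bash
python3 m.py
```

```text
t 11.97 Mz 0.057 +- 0.016  j6 -6.26 F [-4.3  3.2  2.6] [0.037 0.017 0.071 0.103]
```

Call:
{"name": "play_rows", "arguments": {
  "deltas": [
    {"delta_pos":[0,0,0],"delta_rot":[0,0,0.022],"gripper":1.0},
    {"delta_pos":[0,0,0],"delta_rot":[0,0,0.022],"gripper":1.0},
    {"delta_pos":[0,0,0],"delta_rot":[0,0,0.022],"gripper":1.0}
  ]
}}

```text
clock: 12.22
ee_pos: [619.4, 65.5, 57.1]
ee_rot: [-0.0, 0.711, 0.703, -0.0]
wrist_force: [-4.0, 2.5, 2.8]
width: 12.0
```

```bash
python3 m.py
```

```text
t 12.37 Mz 0.031 +- 0.006  j6 -0.32 F [-3.8  2.8  2.9] [0.047 0.039 0.018 0.018]
```

Call:
{"name": "play_rows", "arguments": {
  "deltas": [
    {"delta_pos":[0,0,0],"delta_rot":[0,0,0.022],"gripper":1.0},
    {"delta_pos":[0,0,0],"delta_rot":[0,0,0.022],"gripper":1.0},
    {"delta_pos":[0,0,0],"delta_rot":[0,0,0.022],"gripper":1.0}
  ]
}}

```text
clock: 12.62
ee_pos: [619.4, 65.5, 57.1]
ee_rot: [-0.0, 0.747, 0.665, -0.0]
wrist_force: [-4.7, 3.5, 2.0]
width: 12.4
```

```bash
python3 m.py
```

```text
t 12.77 Mz 0.023 +- 0.011  j6 5.62 F [-4.4  3.1  2.8] [0.034 0.003 0.052 0.002]
```

Call:
{"name": "play_rows", "arguments": {
  "deltas": [
    {"delta_pos":[0,0,0],"delta_rot":[0,0,0.022],"gripper":1.0},
    {"delta_pos":[0,0,0],"delta_rot":[0,0,0.022],"gripper":1.0},
    {"delta_pos":[0,0,0],"delta_rot":[0,0,0.022],"gripper":1.0}
  ]
}}

```text
clock: 13.02
ee_pos: [619.4, 65.5, 57.1]
ee_rot: [-0.0, 0.78, 0.625, -0.0]
wrist_force: [-4.0, 2.8, 3.2]
width: 11.9
```

```bash
python3 m.py
```

```text
t 13.17 Mz 0.070 +- 0.008  j6 11.56 F [-4.6  3.   2.8] [0.066 0.094 0.051 0.067]
```

Torque may be starting to rise, so I'll take a smaller step.

Call:
{"name": "play_rows", "arguments": {
  "deltas": [
    {"delta_pos":[0,0,0],"delta_rot":[0,0,0.022],"gripper":1.0},
    {"delta_pos":[0,0,0],"delta_rot":[0,0,0.022],"gripper":1.0}
  ]
}}

```text
clock: 13.33
ee_pos: [619.4, 65.5, 57.0]
ee_rot: [-0.0, 0.801, 0.598, -0.0]
wrist_force: [-3.0, 3.7, 2.8]
width: 12.0
```

```bash
python3 m.py
```

```text
t 13.48 Mz 0.061 +- 0.009  j6 15.51 F [-4.5  3.2  3.1] [0.04  0.05  0.067 0.085]
```

Call:
{"name": "play_rows", "arguments": {
  "deltas": [
    {"delta_pos":[0,0,0],"delta_rot":[0,0,0.022],"gripper":1.0},
    {"delta_pos":[0,0,0],"delta_rot":[0,0,0.022],"gripper":1.0},
    {"delta_pos":[0,0,0],"delta_rot":[0,0,0.022],"gripper":1.0}
  ]
}}

```text
clock: 13.73
ee_pos: [619.4, 65.5, 57.0]
ee_rot: [-0.0, 0.831, 0.556, -0.0]
wrist_force: [-3.6, 2.7, 3.1]
width: 12.1
```

```bash
python3 m.py
```

```text
t 13.88 Mz 0.015 +- 0.010  j6 21.46 F [-3.5  2.8  2.7] [ 0.025  0.034 -0.018  0.018]
```

Call:
{"name": "play_rows", "arguments": {
  "deltas": [
    {"delta_pos":[0,0,0],"delta_rot":[0,0,0.022],"gripper":1.0},
    {"delta_pos":[0,0,0],"delta_rot":[0,0,0.022],"gripper":1.0},
    {"delta_pos":[0,0,0],"delta_rot":[0,0,0.022],"gripper":1.0}
  ]
}}

```text
clock: 14.13
ee_pos: [619.4, 65.5, 57.0]
ee_rot: [-0.0, 0.859, 0.512, -0.0]
wrist_force: [-4.4, 3.3, 3.3]
width: 11.6
```

```bash
python3 m.py
```

```text
t 14.28 Mz 0.028 +- 0.016  j6 27.40 F [-4.7  3.4  2.9] [ 0.065 -0.005 -0.005  0.056]
```

Call:
{"name": "play_rows", "arguments": {
  "deltas": [
    {"delta_pos":[0,0,0],"delta_rot":[0,0,0.022],"gripper":1.0},
    {"delta_pos":[0,0,0],"delta_rot":[0,0,0.022],"gripper":1.0},
    {"delta_pos":[0,0,0],"delta_rot":[0,0,0.022],"gripper":1.0}
  ]
}}

```text
clock: 14.53
ee_pos: [619.4, 65.5, 57.1]
ee_rot: [-0.0, 0.884, 0.467, -0.0]
wrist_force: [-3.7, 3.7, 3.7]
width: 12.0
```

```bash
python3 m.py
```

```text
t 14.68 Mz 0.028 +- 0.003  j6 33.34 F [-4.1  3.   3. ] [0.034 0.032 0.02  0.027]
```

Call:
{"name": "play_rows", "arguments": {
  "deltas": [
    {"delta_pos":[0,0,0],"delta_rot":[0,0,0.022],"gripper":1.0},
    {"delta_pos":[0,0,0],"delta_rot":[0,0,0.022],"gripper":1.0},
    {"delta_pos":[0,0,0],"delta_rot":[0,0,0.022],"gripper":1.0}
  ]
}}

```text
clock: 14.93
ee_pos: [619.4, 65.5, 57.0]
ee_rot: [-0.0, 0.907, 0.42, -0.0]
wrist_force: [-3.9, 2.7, 3.6]
width: 11.8
```

```bash
python3 m.py
```

```text
t 15.08 Mz 0.059 +- 0.007  j6 39.28 F [-4.   2.8  3.3] [0.07  0.068 0.035 0.062]
```

Call:
{"name": "play_rows", "arguments": {
  "deltas": [
    {"delta_pos":[0,0,0],"delta_rot":[0,0,0.022],"gripper":1.0},
    {"delta_pos":[0,0,0],"delta_rot":[0,0,0.022],"gripper":1.0}
  ]
}}

```text
clock: 15.25
ee_pos: [619.4, 65.5, 57.0]
ee_rot: [-0.0, 0.921, 0.389, -0.0]
wrist_force: [-4.4, 3.5, 2.4]
width: 11.8
```

```bash
python3 m.py
```

```text
t 15.40 Mz 0.031 +- 0.014  j6 43.24 F [-4.4  3.3  2.8] [0.076 0.023 0.002 0.024]
```

Call:
{"name": "play_rows", "arguments": {
  "deltas": [
    {"delta_pos":[0,0,0],"delta_rot":[0,0,0.022],"gripper":1.0},
    {"delta_pos":[0,0,0],"delta_rot":[0,0,0.022],"gripper":1.0},
    {"delta_pos":[0,0,0],"delta_rot":[0,0,0.022],"gripper":1.0}
  ]
}}

```text
clock: 15.65
ee_pos: [619.4, 65.5, 57.0]
ee_rot: [-0.0, 0.94, 0.34, -0.0]
wrist_force: [-4.7, 2.9, 4.0]
width: 11.8
```

```bash
python3 m.py
```

```text
t 15.80 Mz 0.036 +- 0.019  j6 49.18 F [-4.3  2.8  3.2] [ 0.057  0.056  0.062 -0.029]
```

Call:
{"name": "play_rows", "arguments": {
  "deltas": [
    {"delta_pos":[0,0,0],"delta_rot":[0,0,0.022],"gripper":1.0},
    {"delta_pos":[0,0,0],"delta_rot":[0,0,0.022],"gripper":1.0},
    {"delta_pos":[0,0,0],"delta_rot":[0,0,0.022],"gripper":1.0}
  ]
}}

```text
clock: 16.05
ee_pos: [619.4, 65.5, 57.1]
ee_rot: [-0.0, 0.957, 0.291, -0.0]
wrist_force: [-4.3, 3.0, 2.1]
width: 11.9
```

```bash
python3 m.py
```

```text
t 16.20 Mz 0.057 +- 0.012  j6 55.12 F [-4.4  2.9  2.5] [0.08  0.017 0.06  0.072]
```

Call:
{"name": "play_rows", "arguments": {
  "deltas": [
    {"delta_pos":[0,0,0],"delta_rot":[0,0,0.022],"gripper":1.0},
    {"delta_pos":[0,0,0],"delta_rot":[0,0,0.022],"gripper":1.0},
    {"delta_pos":[0,0,0],"delta_rot":[0,0,0.022],"gripper":1.0}
  ]
}}

```text
clock: 16.45
ee_pos: [619.4, 65.6, 57.0]
ee_rot: [-0.0, 0.97, 0.241, -0.0]
wrist_force: [-4.6, 4.5, 2.1]
width: 11.9
```

```bash
python3 m.py; python3 -c "
from h import *
p=optics.read_camera('scene'); crop(p,(335,240),70,5,'pics/s5.png')"
```

```text
t 16.60 Mz 0.044 +- 0.007  j6 61.06 F [-4.1  3.2  2.7] [0.022 0.05  0.041 0.063]
```

View pics/s5.png

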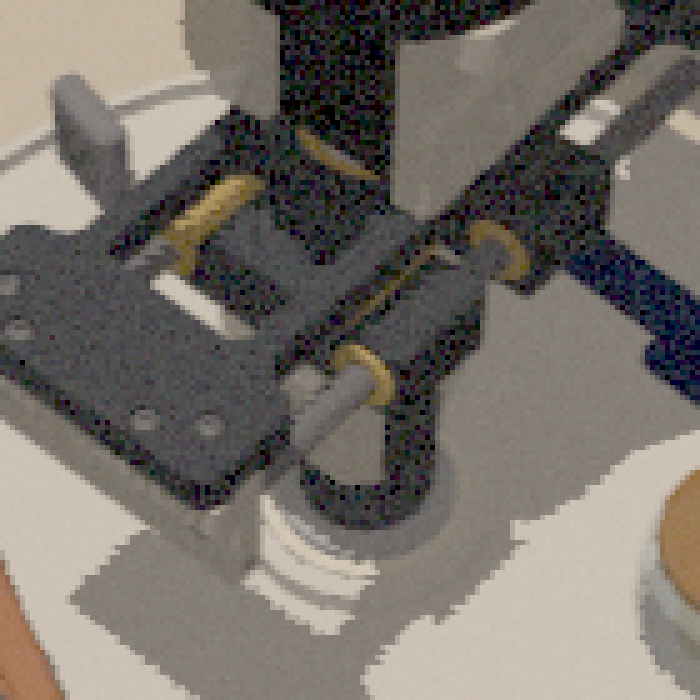

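The grip holds: the skirt and washer show below the finger at crop (380,500), and the tab hasn't moved. I'll continue.

Call:
{"name": "play_rows", "arguments": {
  "deltas": [
    {"delta_pos":[0,0,0],"delta_rot":[0,0,0.022],"gripper":1.0},
    {"delta_pos":[0,0,0],"delta_rot":[0,0,0.022],"gripper":1.0},
    {"delta_pos":[0,0,0],"delta_rot":[0,0,0.022],"gripper":1.0}
  ]
}}

```text
clock: 16.9
ee_pos: [619.4, 65.5, 57.0]
ee_rot: [-0.0, 0.982, 0.191, -0.0]
wrist_force: [-4.1, 3.4, 3.2]
width: 11.8
```

```bash
python3 m.py
```

```text
t 17.05 Mz 0.044 +- 0.021  j6 67.00 F [-4.   3.2  3.2] [ 0.056  0.092 -0.022  0.049]
```

Call:
{"name": "play_rows", "arguments": {
  "deltas": [
    {"delta_pos":[0,0,0],"delta_rot":[0,0,0.022],"gripper":1.0},
    {"delta_pos":[0,0,0],"delta_rot":[0,0,0.022],"gripper":1.0},
    {"delta_pos":[0,0,0],"delta_rot":[0,0,0.022],"gripper":1.0}
  ]
}}

```text
clock: 17.3
ee_pos: [619.4, 65.5, 57.0]
ee_rot: [-0.0, 0.99, 0.14, -0.0]
wrist_force: [-3.7, 3.3, 2.6]
width: 12.2
```

```bash
python3 m.py
```

```text
t 17.45 Mz 0.034 +- 0.014  j6 72.94 F [-4.3  3.8  2.9] [0.062 0.064 0.006 0.006]
```

Call:
{"name": "play_rows", "arguments": {
  "deltas": [
    {"delta_pos":[0,0,0],"delta_rot":[0,0,0.022],"gripper":1.0},
    {"delta_pos":[0,0,0],"delta_rot":[0,0,0.022],"gripper":1.0},
    {"delta_pos":[0,0,0],"delta_rot":[0,0,0.022],"gripper":1.0}
  ]
}}

```text
clock: 17.7
ee_pos: [619.4, 65.5, 57.0]
ee_rot: [-0.0, 0.996, 0.088, -0.0]
wrist_force: [-4.1, 3.0, 2.3]
width: 11.7
```

```bash
python3 m.py
```

```text
t 17.85 Mz 0.108 +- 0.011  j6 78.87 F [-4.2  3.   2.4] [0.135 0.122 0.076 0.097]
```

Call:
{"name": "play_rows", "arguments": {
  "deltas": [
    {"delta_pos":[0,0,0],"delta_rot":[0,0,0.022],"gripper":1.0}
  ]
}}

```text
clock: 17.93
ee_pos: [619.4, 65.6, 57.0]
ee_rot: [-0.0, 0.997, 0.072, -0.0]
wrist_force: [-4.2, 3.1, 2.9]
width: 12.0
```

```bash
python3 m.py
```

```text
t 18.08 Mz 0.169 +- 0.013  j6 80.81 F [-4.3  3.4  2.6] [0.131 0.192 0.194 0.16 ]
```

Call:
{"name": "play_rows", "arguments": {
  "deltas": [
    {"delta_pos":[0,0,0],"delta_rot":[0,0,0.022],"gripper":1.0}
  ]
}}

```text
clock: 18.17
ee_pos: [619.4, 65.5, 57.0]
ee_rot: [-0.0, 0.998, 0.055, -0.0]
wrist_force: [-4.7, 3.2, 1.6]
width: 12.0
```

```bash
python3 m.py
```

```text
t 18.32 Mz 0.289 +- 0.012  j6 82.78 F [-4.3  3.6  2.3] [0.288 0.327 0.272 0.268]
```

The screw has bottomed at about 0.29 N m including drag, finger-tight. Zero contact works out at j6 ≈ 77°. I'll back off 96°.

Call:
{"name": "play_rows", "arguments": {
  "deltas": [
    {"delta_pos":[0,0,0],"delta_rot":[0,0,-0.0665],"gripper":1.0},
    {"delta_pos":[0,0,0],"delta_rot":[0,0,-0.0665],"gripper":1.0},
    {"delta_pos":[0,0,0],"delta_rot":[0,0,-0.0665],"gripper":1.0},
    {"delta_pos":[0,0,0],"delta_rot":[0,0,-0.0665],"gripper":1.0},
    {"delta_pos":[0,0,0],"delta_rot":[0,0,-0.0665],"gripper":1.0},
    {"delta_pos":[0,0,0],"delta_rot":[0,0,-0.0665],"gripper":1.0},
    {"delta_pos":[0,0,0],"delta_rot":[0,0,-0.0665],"gripper":1.0},
    {"delta_pos":[0,0,0],"delta_rot":[0,0,-0.0665],"gripper":1.0}
  ]
}}

```text
clock: 18.98
ee_pos: [619.4, 65.5, 57.1]
ee_rot: [-0.0, 0.889, 0.457, -0.0]
wrist_force: [-3.9, 3.5, 2.3]
width: 12.2
```

Call:
{"name": "play_rows", "arguments": {
  "deltas": [
    {"delta_pos":[0,0,0],"delta_rot":[0,0,-0.0665],"gripper":1.0},
    {"delta_pos":[0,0,0],"delta_rot":[0,0,-0.0665],"gripper":1.0},
    {"delta_pos":[0,0,0],"delta_rot":[0,0,-0.0665],"gripper":1.0},
    {"delta_pos":[0,0,0],"delta_rot":[0,0,-0.0665],"gripper":1.0},
    {"delta_pos":[0,0,0],"delta_rot":[0,0,-0.0665],"gripper":1.0},
    {"delta_pos":[0,0,0],"delta_rot":[0,0,-0.0665],"gripper":1.0},
    {"delta_pos":[0,0,0],"delta_rot":[0,0,-0.0665],"gripper":1.0},
    {"delta_pos":[0,0,0],"delta_rot":[0,0,-0.0665],"gripper":1.0},
    {"delta_pos":[0,0,0],"delta_rot":[0,0,0],"gripper":1.0},
    {"delta_pos":[0,0,0],"delta_rot":[0,0,0],"gripper":1.0},
    {"delta_pos":[0,0,0],"delta_rot":[0,0,0],"gripper":1.0}
  ]
}}

```text
clock: 19.9
ee_pos: [619.4, 65.5, 57.0]
ee_rot: [-0.0, 0.629, 0.777, -0.0]
wrist_force: [-3.8, 3.1, 2.0]
width: 12.0
```

```bash
python3 m.py; python3 -c "
from h import *
st()
p=optics.read_camera('scene'); cv2.imwrite('pics/s6.png',p['img'][:,:,::-1])"
```

```text
t 20.05 Mz -0.011 +- 0.014  j6 -13.02 F [-4.   2.9  2.7] [ 0.025  0.001 -0.018 -0.051]
t 20.05 tcp [619.4  65.5  57. ] xyaw 102.0 tilt 0.04 j6 -13.0 F [-3.2  2.6  2.5] M [ 0.563  0.704 -0.051] w 11.6
```

View pics/s6.png

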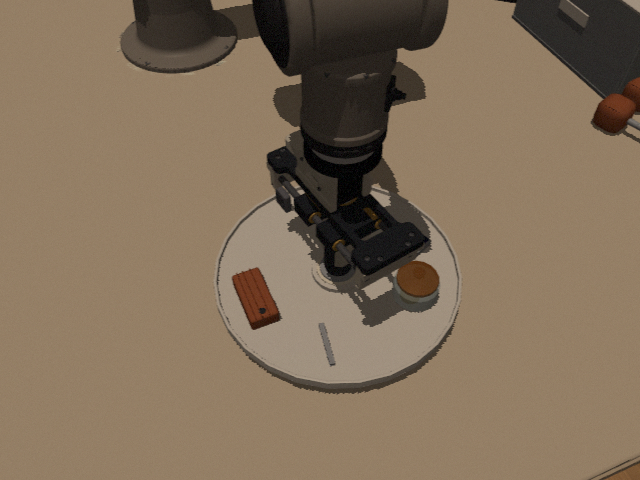

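Call:
{"name": "play_rows", "arguments": {
  "deltas": [
    {"delta_pos":[0,0,0],"delta_rot":[0,0,0],"gripper":0.55},
    {"delta_pos":[0,0,0],"delta_rot":[0,0,0],"gripper":0.55},
    {"delta_pos":[0,0,0],"delta_rot":[0,0,0],"gripper":0.55},
    {"delta_pos":[0,0,0],"delta_rot":[0,0,0],"gripper":0.55},
    {"delta_pos":[0,0,-0.04],"delta_rot":[0,0,0],"gripper":0.55},
    {"delta_pos":[0,0,-0.06],"delta_rot":[0,0,0],"gripper":0.55},
    {"delta_pos":[0,0,-0.1],"delta_rot":[0,0,0],"gripper":0.55},
    {"delta_pos":[0,0,-0.1],"delta_rot":[0,0,0],"gripper":0.55}
  ]
}}

```text
clock: 20.77
ee_pos: [619.5, 65.2, 132.9]
ee_rot: [-0.0, 0.63, 0.776, -0.0]
wrist_force: [0.6, -0.1, 0.0]
width: 41.3
```

```bash
python3 -c "
from h import *
s,R=st()
d=np.array([494,40.5,0])-s['ee_pos']; d[2]=0; print(R.T@d/250)
p=optics.read_camera('scene'); cv2.imwrite('pics/s7.png',p['img'][:,:,::-1])"
```

```text
t 20.77 tcp [619.5  65.2 132.9] xyaw 101.9 tilt 0.06 j6 -12.9 F [ 0.6 -0.1  0. ] M [ 0.004 -0.12  -0.069] w 41.3
[ 6.73011307e-03 -5.11480612e-01  4.95019953e-04]
```

View pics/s7.png

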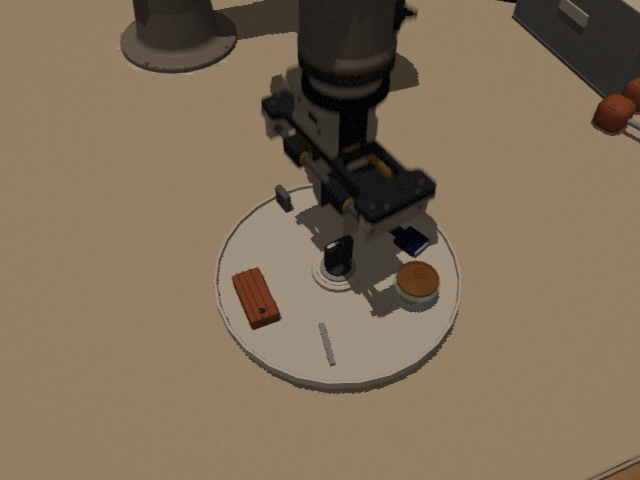

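The paddle is free, its mark now at the left end (335,243) as expected, and the platter hasn't moved. Next I go to the tab.

Call:
{"name": "play_rows", "arguments": {
  "deltas": [
    {"delta_pos":[0.007,-0.128,0],"delta_rot":[0,0,0],"gripper":0.65},
    {"delta_pos":[0,-0.128,0],"delta_rot":[0,0,0],"gripper":0.65},
    {"delta_pos":[0,-0.128,0],"delta_rot":[0,0,0],"gripper":0.65},
    {"delta_pos":[0,-0.127,0],"delta_rot":[0,0,0],"gripper":0.65}
  ]
}}

```text
clock: 21.15
ee_pos: [493.2, 40.5, 132.5]
ee_rot: [0.001, 0.63, 0.777, 0.0]
wrist_force: [0.2, -0.8, 0.7]
width: 32.4
```

Call:
{"name": "play_rows", "arguments": {
  "deltas": [
    {"delta_pos":[0,0,0],"delta_rot":[0,0,0.077],"gripper":0.65},
    {"delta_pos":[0,0,0],"delta_rot":[0,0,0.077],"gripper":0.65},
    {"delta_pos":[0,0,0],"delta_rot":[0,0,0.077],"gripper":0.65},
    {"delta_pos":[0,0,0],"delta_rot":[0,0,0.077],"gripper":0.65},
    {"delta_pos":[0,0,0],"delta_rot":[0,0,0.077],"gripper":0.65},
    {"delta_pos":[0,0,0],"delta_rot":[0,0,0.077],"gripper":0.65},
    {"delta_pos":[0,0,0],"delta_rot":[0,0,0.077],"gripper":0.65},
    {"delta_pos":[0,0,0],"delta_rot":[0,0,0.077],"gripper":0.65},
    {"delta_pos":[0,0,0],"delta_rot":[0,0,0.077],"gripper":0.65},
    {"delta_pos":[0,0,0],"delta_rot":[0,0,0.077],"gripper":0.65},
    {"delta_pos":[0,0,0],"delta_rot":[0,0,0.077],"gripper":0.65},
    {"delta_pos":[0,0,0],"delta_rot":[0,0,0.077],"gripper":0.65}
  ]
}}

```text
clock: 22.15
ee_pos: [494.8, 40.6, 132.7]
ee_rot: [0.0, 0.987, 0.16, 0.001]
wrist_force: [0.1, -0.2, 1.0]
width: 32.2
```

Call:
{"name": "play_rows", "arguments": {
  "deltas": [
    {"delta_pos":[0,0,0],"delta_rot":[0,0,0.077],"gripper":0.65},
    {"delta_pos":[0,0,0],"delta_rot":[0,0,0.007],"gripper":0.65},
    {"delta_pos":[0,0,0],"delta_rot":[0,0,0],"gripper":0.65}
  ]
}}

```text
clock: 22.4
ee_pos: [494.7, 40.7, 132.5]
ee_rot: [0.0, 0.995, 0.098, 0.001]
wrist_force: [-0.6, -0.2, 0.2]
width: 32.4
```

```bash
python3 -c "
from h import *
s,R=st()
d=np.array([494.3,40,0])-s['ee_pos']; d[2]=0; print(R.T@d/250)
p=optics.read_camera('top'); cv2.imwrite('pics/t8.png',p['img'][:,:,::-1])
p=optics.read_camera('scene'); crop(p,(310,220),80,5,'pics/s8.png')"
```

```text
t 22.40 tcp [494.7  40.7 132.5] xyaw 11.3 tilt 0.07 j6 74.6 F [-0.6 -0.2  0.2] M [ 0.049  0.041 -0.031] w 32.4
[-1.94423202e-03  2.41329604e-03 -9.17795254e-07]
```

View pics/s8.png

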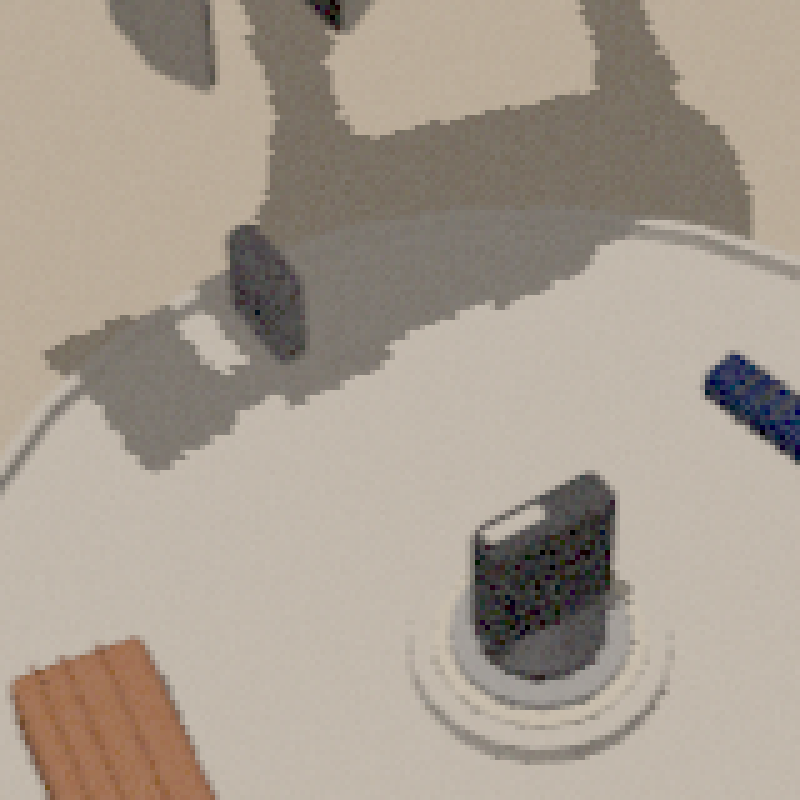

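Call:
{"name": "play_rows", "arguments": {
  "deltas": [
    {"delta_pos":[0,0.001,0.08],"delta_rot":[0,0,0],"gripper":0.65},
    {"delta_pos":[0,0,0.08],"delta_rot":[0,0,0],"gripper":0.65},
    {"delta_pos":[0,0,0.07],"delta_rot":[0,0,0],"gripper":0.65},
    {"delta_pos":[0,0,0.06],"delta_rot":[0,0,0],"gripper":0.65},
    {"delta_pos":[0,0,0.04],"delta_rot":[0,0,0],"gripper":0.65},
    {"delta_pos":[0,0,0.02],"delta_rot":[0,0,0],"gripper":0.65},
    {"delta_pos":[0,0,0],"delta_rot":[0,0,0],"gripper":0.65}
  ]
}}

```text
clock: 23.08
ee_pos: [494.0, 40.5, 43.7]
ee_rot: [-0.0, 0.995, 0.098, -0.001]
wrist_force: [0.6, -0.0, -0.8]
width: 31.8
```

```bash
python3 -c "
from h import *
s,R=st()
p=optics.read_camera('scene'); crop(p,(310,200),80,5,'pics/s9.png')"
```

```text
t 23.08 tcp [494.   40.5  43.7] xyaw 11.2 tilt 0.09 j6 74.6 F [ 0.6 -0.  -0.8] M [ 0.024 -0.002  0.023] w 31.8
```

View pics/s9.png

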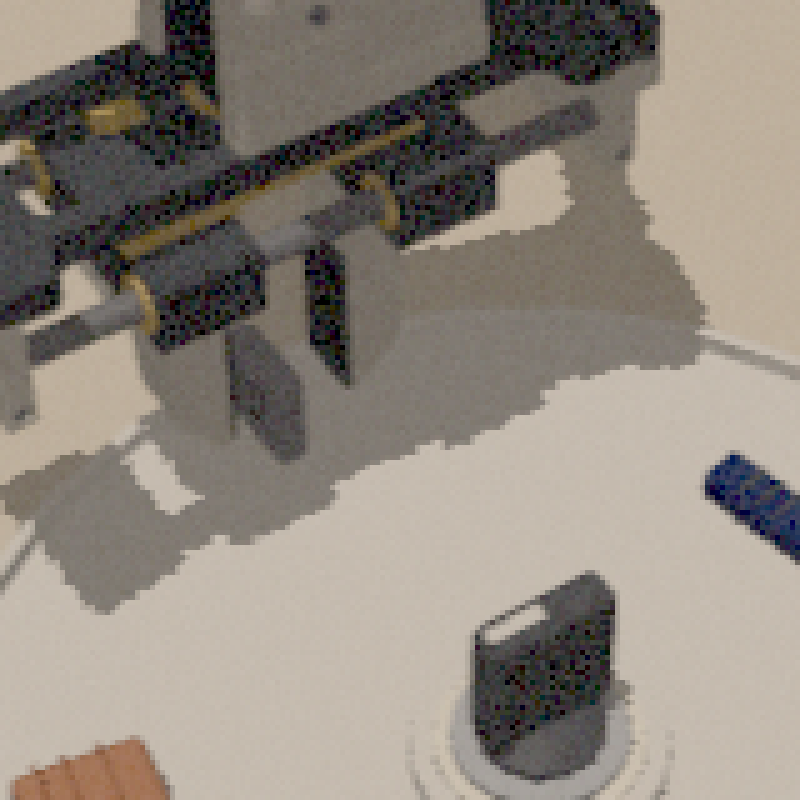

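The tab stands between the fingers and nothing is touching. I'll narrow the jaws a little and swing counter-clockwise along the arc.

Call:
{"name": "play_rows", "arguments": {
  "deltas": [
    {"delta_pos":[0,0,0],"delta_rot":[0,0,0],"gripper":0.78},
    {"delta_pos":[0,0.0089,0],"delta_rot":[0,0,-0.0111],"gripper":0.78},
    {"delta_pos":[0,0.0089,0],"delta_rot":[0,0,-0.0111],"gripper":0.78},
    {"delta_pos":[0.0003,0.0134,0],"delta_rot":[0,0,-0.0167],"gripper":0.78},
    {"delta_pos":[0.0003,0.0178,0],"delta_rot":[0,0,-0.0222],"gripper":0.78},
    {"delta_pos":[0.0003,0.0178,0],"delta_rot":[0,0,-0.0222],"gripper":0.78},
    {"delta_pos":[0.0003,0.0178,0],"delta_rot":[0,0,-0.0222],"gripper":0.78},
    {"delta_pos":[0.0003,0.0178,0],"delta_rot":[0,0,-0.0222],"gripper":0.78},
    {"delta_pos":[0.0003,0.0178,0],"delta_rot":[0,0,-0.0222],"gripper":0.78},
    {"delta_pos":[0.0003,0.0178,0],"delta_rot":[0,0,-0.0222],"gripper":0.78},
    {"delta_pos":[0.0003,0.0178,0],"delta_rot":[0,0,-0.0222],"gripper":0.78},
    {"delta_pos":[0.0003,0.0178,0],"delta_rot":[0,0,-0.0222],"gripper":0.78}
  ]
}}

```text
clock: 24.13
ee_pos: [510.2, -0.3, 45.0]
ee_rot: [0.0, 0.964, 0.265, 0.0]
wrist_force: [-0.3, 0.9, -1.0]
width: 20.4
```

```bash
python3 -c "
from h import *
s,R=st(); v=s['ee_pos'][:2]-[619.4,65.5]; print(np.hypot(*v),np.degrees(np.arctan2(v[1],v[0])))
p=optics.read_camera('scene'); cv2.imwrite('pics/s10.png',p['img'][:,:,::-1])"
```

```text
t 24.13 tcp [ 5.102e+02 -3.000e-01  4.500e+01] xyaw 30.8 tilt 0.06 j6 50.6 F [-0.3  0.9 -1. ] M [ 0.039  0.018 -0.001] w 20.4
127.506834524854 -148.92775457603074
```

View pics/s10.png

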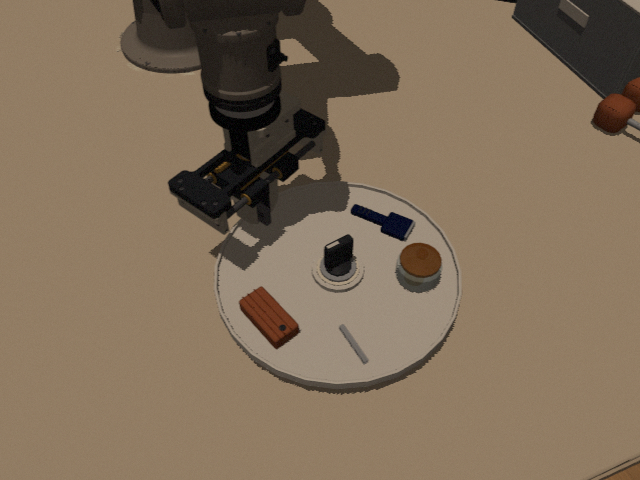

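The platter turns with its load and the paddle stays put. I'll finish the arc.

Call:
{"name": "play_rows", "arguments": {
  "deltas": [
    {"delta_pos":[0.0003,0.0178,0],"delta_rot":[0,0,-0.0222],"gripper":0.78},
    {"delta_pos":[0.0003,0.0178,0],"delta_rot":[0,0,-0.0222],"gripper":0.78},
    {"delta_pos":[0.0003,0.0178,0],"delta_rot":[0,0,-0.0222],"gripper":0.78},
    {"delta_pos":[0.0003,0.0178,0],"delta_rot":[0,0,-0.0222],"gripper":0.78},
    {"delta_pos":[0.0003,0.0178,0],"delta_rot":[0,0,-0.0222],"gripper":0.78},
    {"delta_pos":[0.0003,0.0178,0],"delta_rot":[0,0,-0.0222],"gripper":0.78},
    {"delta_pos":[0.0003,0.0178,0],"delta_rot":[0,0,-0.0222],"gripper":0.78},
    {"delta_pos":[0.0003,0.0178,0],"delta_rot":[0,0,-0.0222],"gripper":0.78},
    {"delta_pos":[0.0003,0.0178,0],"delta_rot":[0,0,-0.0222],"gripper":0.78},
    {"delta_pos":[0.0003,0.0178,0],"delta_rot":[0,0,-0.0222],"gripper":0.78},
    {"delta_pos":[0.0003,0.0178,0],"delta_rot":[0,0,-0.0222],"gripper":0.78},
    {"delta_pos":[0.0003,0.0178,0],"delta_rot":[0,0,-0.0222],"gripper":0.78}
  ]
}}

```text
clock: 25.18
ee_pos: [545.9, -39.1, 44.8]
ee_rot: [0.0, 0.888, 0.459, 0.0]
wrist_force: [-0.9, 0.7, 0.4]
width: 20.7
```

Call:
{"name": "play_rows", "arguments": {
  "deltas": [
    {"delta_pos":[0.0002,0.0134,0],"delta_rot":[0,0,-0.0167],"gripper":0.78},
    {"delta_pos":[0,0.0089,0],"delta_rot":[0,0,-0.0111],"gripper":0.78},
    {"delta_pos":[0,0,0],"delta_rot":[0,0,0],"gripper":0.78},
    {"delta_pos":[0,0,0],"delta_rot":[0,0,0],"gripper":0.65},
    {"delta_pos":[0,0,0],"delta_rot":[0,0,0],"gripper":0.65},
    {"delta_pos":[0,0,0],"delta_rot":[0,0,0],"gripper":0.65}
  ]
}}

```text
clock: 25.68
ee_pos: [550.1, -41.9, 44.5]
ee_rot: [0.0, 0.878, 0.478, -0.0]
wrist_force: [-1.0, -0.5, 0.7]
width: 31.5
```

```bash
python3 -c "
from h import *
s,R=st(); v=s['ee_pos'][:2]-[619.4,65.5]; print(np.hypot(*v),np.degrees(np.arctan2(v[1],v[0])))
p=optics.read_camera('scene'); crop(p,(290,260),100,4,'pics/s11.png')"
```

```text
t 25.68 tcp [550.1 -41.9  44.5] xyaw 57.1 tilt 0.00 j6 20.6 F [-1.  -0.5  0.7] M [-0.    -0.053  0.019] w 31.5
127.83010399258094 -122.82927247633299
```

View pics/s11.png

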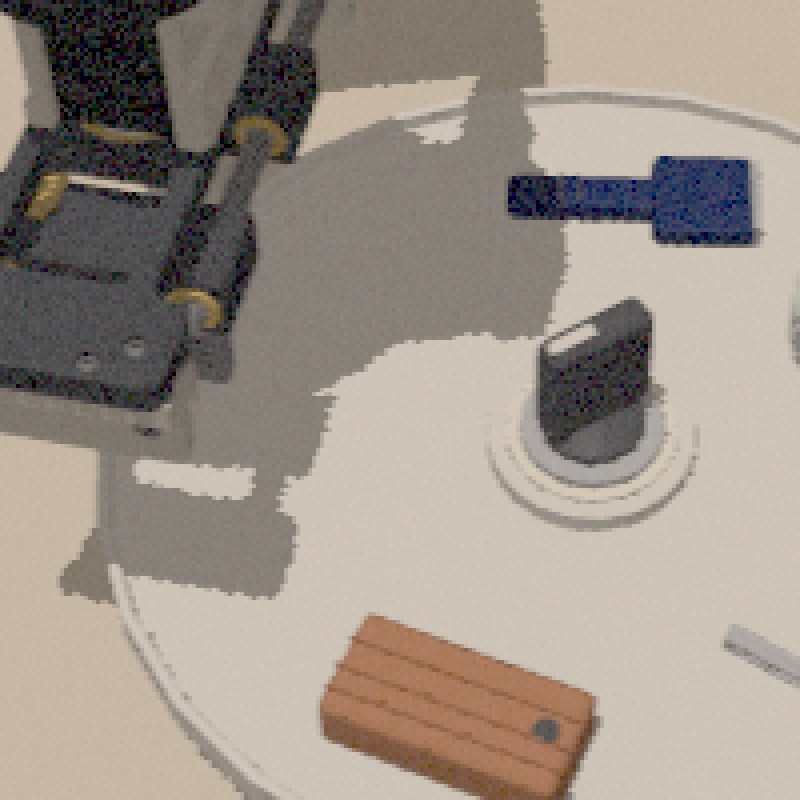

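Call:
{"name": "play_rows", "arguments": {
  "deltas": [
    {"delta_pos":[0,0,-0.03],"delta_rot":[0,0,0],"gripper":0.6},
    {"delta_pos":[0,0,-0.06],"delta_rot":[0,0,0],"gripper":0.6},
    {"delta_pos":[0,0,-0.1],"delta_rot":[0,0,0],"gripper":0.6},
    {"delta_pos":[0,0,-0.12],"delta_rot":[0,0,0],"gripper":0.6},
    {"delta_pos":[0,0,-0.12],"delta_rot":[0,0,0],"gripper":0.6},
    {"delta_pos":[-0.15,0,-0.1],"delta_rot":[0,0,0],"gripper":0.6},
    {"delta_pos":[-0.1,0,0],"delta_rot":[0,0,0],"gripper":0.6},
    {"delta_pos":[0,0,0],"delta_rot":[0,0,0],"gripper":0.6},
    {"delta_pos":[0,0,0],"delta_rot":[0,0,0],"gripper":0.6}
  ]
}}

```text
clock: 26.48
ee_pos: [517.5, -92.8, 175.9]
ee_rot: [0.0, 0.879, 0.477, 0.0]
wrist_force: [0.1, 0.7, 0.2]
width: 36.7
```

```bash
python3 -c "
from h import *
st()
p=optics.read_camera('scene'); cv2.imwrite('pics/s12.png',p['img'][:,:,::-1])
p=optics.read_camera('top'); cv2.imwrite('pics/t12.png',p['img'][:,:,::-1])"
```

```text
t 26.48 tcp [517.5 -92.8 175.9] xyaw 57.0 tilt 0.06 j6 14.5 F [0.1 0.7 0.2] M [ 0.041 -0.047  0.004] w 36.7
```

View pics/s12.png

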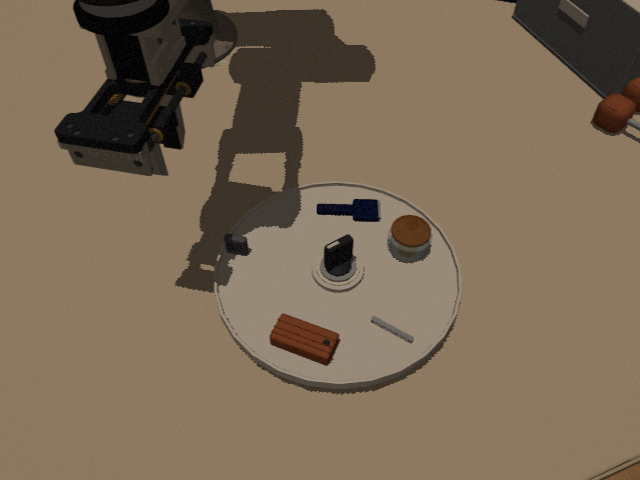

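View pics/t12.png

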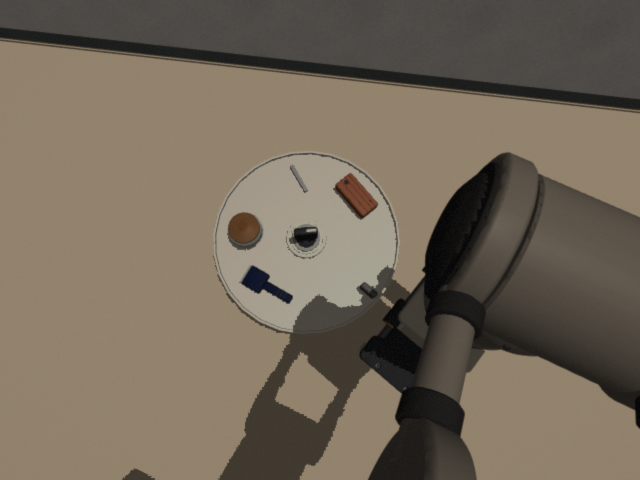

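```bash
python3 -c "
from h import *
p=optics.read_camera('scene'); q=optics.read_camera('top')
a=ray(p,(284,193),58);b=ray(p,(236,238),58);print(a,b,np.linalg.norm(a-b))
a2=ray(q,(313.2,317.5),58);b2=ray(q,(369.5,289.5),58);print(a2,b2,np.linalg.norm(a2-b2))
c=np.array([619.5,65.5])
for u,v in((a,b),(a2,b2)):
  f=lambda w:np.degrees(np.arctan2(*(w[:2]-c)[::-1])); print(f(v)-f(u))
crop(p,(338,255),30,10,'pics/s13.png')
"
```

```text
[498.1383658  39.9558546  58.       ] [548.66803537 -38.51825708  58.        ] 93.33506152780406
[495.53446209  38.01175384  58.        ] [546.96865503 -40.97562009  58.        ] 94.25752725231014
43.86072462458881
43.23472066627495
```

View pics/s13.png

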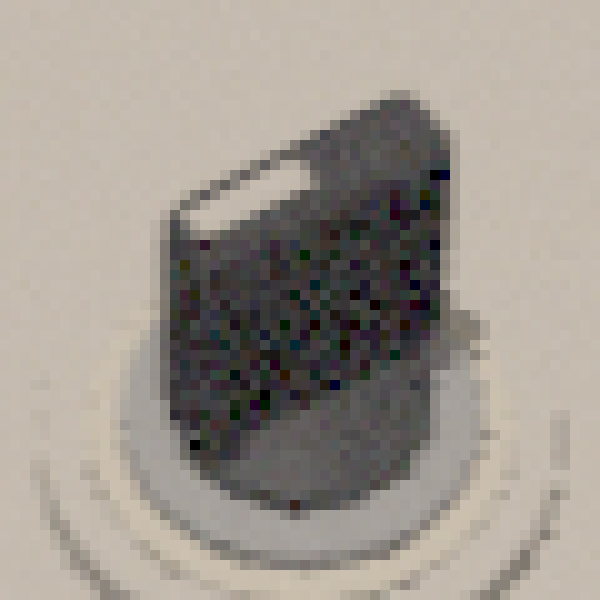

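```bash
python3 -c "
from h import *
p=optics.read_camera('scene')
for a,b in (((170,210),(400,92)),((190,240),(445,130))):
  A=ray(p,(308+a[0]/10,225+a[1]/10),85);B=ray(p,(308+b[0]/10,225+b[1]/10),85);d=A-B;print(np.degrees(np.arctan2(d[1],d[0])))
st(); print(job.job_done())"
```

```text
-77.94295784722878
-82.43883987520432
t 26.73 tcp [518.  -91.3 174.6] xyaw 57.2 tilt 0.05 j6 14.5 F [ 0.3 -0.1 -0.4] M [-0.032 -0.066 -0.02 ] w 37.0
the job is handed in; nothing more can be done
None
```

I did every step of the job and handed it in at 26.7 s of the 67 s allowed; the hand-in reports no verdict.

- **Tightening:** I turned the thumbscrew clockwise about 231°. The torque was about 0.04 N m on the way and rose to about 0.29 N m, drag included, once the screw bottomed. That is finger-tight and below the 0.5 N m strain limit.
- **Backing off:** I turned it back 96°, about 90° from the bottom as worked out from the torque readings. In the last picture the paddle points to about −78° to −82°; −78° was expected.
- **Platter:** I swung it counter-clockwise by the tab. The two cameras put the swing at 43° to 44°, with the tab 93 to 94 mm from where it started. It ran freely, and the paddle did not turn with it.
- **Last look:** The jar was upright, and the tie clip, lint comb and cedar block were all on the platter. The gripper was clear, with about zero force at the wrist.

Early on, the network reported the tab at the platter's centre in both views, and twice it missed or misplaced one of the other items. I took the tab position from the pictures instead. No later check failed or disagreed.

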